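# Load the reference plates into the scan carrier and put its tray back on

## Robot

A 6-joint arm with a two-finger parallel gripper is mounted at the origin on the work surface. World frame = base frame: x ahead of the robot, y to its left, z up, the work surface at z = 0. Lengths are in m, angles in rad, forces in N, time in s.
With the tool pointing down it reaches from about 0.35 to 0.85 m from the base axis. Payload 8.1 kg.
Tool frame: the origin (TCP) lies midway between the tips of the shut fingers; the grasp point (between the pads) lies 19 mm behind it (ctrl.pinch_z is the distance from the TCP to the grasp point, in m); z points along the fingers, y is the line along which they close (so a half turn about z gives the same grasp; the last joint's range is limited). The gripper opens to 93 mm and grips with 3 to 60 N. Pads are 15 mm wide; open, the fingers measure 128 mm over their backs; the gripper's body (75 mm by 188 mm) begins 65 mm behind the grasp point.
Start: joints at [1.064, 0.13, 1.488, -0, 1.523, -0.085], TCP at [0.246, 0.547, 0.219] pointing down, gripper open.
Joint ranges: [-2.96, 2.96], [-0.89, 2.26], [0.02, 2.5], [-1.34, 4.48], [0, 2.73], [-2.66, 2.66]. Speed limits (rad/s): [2.39, 2.39, 2.79, 3.14, 3.14, 3.14].

## Interface

Orientations are given as a rotation vector (axis times angle).
In Python, from station import ctrl, optics gives the robot as it stands.
- The arm moves only by the tool send_rows, never from a script. Its argument "increments" is a list of rows, each a list of 3 entries, a list of its own where there are three numbers: the opening, from -1 (shut) to 1 (fully open), then the shift along the tool's x, y, z in m, then the turn, a rotation vector about the tool's x, y, z in degrees. In form: [[fingers, [dx, dy, dz], [wx, wy, wz]], ...]. A call has 1 to 8 rows; each row shifts and turns the commanded pose from where the row before left it, along the tool's axes as they then stand; what a row does not reach is not made up. A row lasts 1/12 s, in which the tool goes at most 41.7 mm and 7.16 degrees, less where a joint would pass 70% of its speed; a pose out of reach is approached as far as the arm can. A call is refused whole if a number of a shift passes 0.0417 or a number of a turn 7.16, either way. A call with a gripper value outside its range is refused whole. The fingers move at their own pace and stop on an object; the grip force is fixed at half the most. Time passes only in rows, so rows that do not move let the fingers close. It gives the time, the measured TCP pose, the force, the opening and the grip force at its end, in the units of the state.
- ctrl.sense(): the state, without advancing time (a new reading comes with each control period).
- optics.get_image(name): name is "side" or "top" or "wrist"; returns (picture, depth): 400x640x3 uint8, red, green, blue; 400x640 float32, m along the optical axis (not along the pixel's ray), 0 where there is no reading.
- optics.camera_params(name): a dict with "mtx" (3x3 intrinsics, pixels), "k1" (the pictures are not rectified: a ray, as slopes to the right and down, at radius r is drawn at 1 + k1 r^2 times it, then the intrinsics apply), "R" (3x3) and "t" (3): a world point X has camera coordinates R X + t. Camera axes: x right, y down, z forward; pixel columns grow to the right and rows downward; lengths in m; the calibration is good to about 2 mm. A picture is of the moment at which its call begins: read the wrist's pose just before it. camera_params takes no time and is no camera call; for the wrist camera it gives the pose at the moment of the call.
- ctrl.sign_off(): hands the job in; it is judged then, once.
Trained networks look in the newest picture that a camera, given by its name, has taken for a name from the list of things; names that differ only in an ending like _2 or _b are one class to them, and where a whole thing is asked for, a point or a joint stands for the part that bears it (a point fixed in the world has none). Each returns a list of dicts, best first, with "conf" (0 to 1); they miss things now and then, are a little off and sometimes report something else, mostly with a low value. They report only what shows in the picture. A call takes as long as a camera call. They do not tell look-alikes from the thing itself.
- optics.spot_in(camera, query): "extent" ([centre column, centre row, width, height] as shares, 0 to 1, of the picture: columns of its width, rows of its height, round what is visible of it).
- optics.silhouettes(camera, query): "region" (400x640 bool, what is visible of it) and "extent" ([centre column, centre row, width, height] as shares, 0 to 1, of the picture: columns of its width, rows of its height, round what is visible of it).
- optics.place_of(camera, query): "xy" ([column, row] as shares, 0 to 1, of the picture: columns of its width, rows of its height: a listed point, or the origin of a listed thing).
The state is a dict: "time_s": time; "q": joint angles; "qvel": joint speeds; "effort": joint torques, N m; "ee_pos": TCP position; "eef_rot": TCP orientation; "force": force on the tool from outside, world axes, zero at the start; "ft_torque": the same for the moment, N m; "finger_gap": finger opening in m; "grip_force": force on a finger pad.
Only numpy, scipy, OpenCV 4.12 (cv2) and the standard library are available. Lean on these libraries where they do the work, as an engineer would, in place of code of your own. Each camera call takes 0.05 s, during which the arm holds its last target. There are 200 camera calls.

## Task

Take the handled tray off the corner posts of the plate carrier and stand it on the rubber mat. Stack all the white-faced reference plates (there are three or four) flat on one another in the carrier, every one snug and square against both of the carrier's steel fences (the end fence and the split side fence with the bevelled gap, not the two plain guides opposite), then put the tray back so that it sits level, fully down inside the lips of all four posts. Leave everything else on the table where it is; a plate may get knocked while you work, so check before you finish.

Things in the scene. Friction and masses are not known exactly. Their poses are not given: they have to be found in the camera images.
- carrier: fixed aluminium plate carrier; origin at the centre of its underside on the table, z up. Base plate 220 (x) x 160 (y) x 12 mm; up to four plates stack on its top, 12 mm above the origin, below the tray. A plate with its length along x, touching both fences, has its centre at x +11, y +2 mm. The -x side is open between the corner posts; the -y side has two guides, not fences (see guide_mid)
- fence_corner (a point): point on the carrier at x +76, y +30, z +12 mm, where the two fence faces meet the base's top; axes as the carrier's. End fence: its face through this point looks to -x, 60 mm long, 10 mm thick. Side fence: its face looks to -y, 10 mm thick, in two pieces 0 to 30 and 100 to 128 mm in -x from here, a gap between (60 mm or more, one edge bevelled) for a finger. Both 50 mm high
- guide_mid (a point): point on the carrier at x +11, y -44, z +12 mm; axes as the carrier's. Half-way between two fixed side guides, 50 mm high, whose faces look to +y (x -52 to -24 and +46 to +76 mm), level with the two pieces of the side fence. The space between guides and side fence is 74 mm wide, so a 56 mm plate squared against the fence clears the guides by 18 mm. The 70 mm between the guides is open
- post_seat (a point): centre of the rectangle of the carrier's four post tops, 70 mm above its origin; axes as the carrier's. Posts 24 x 24 mm, centred at x +-96, y +-66 mm; the tray's underside rests on them. On the two outer sides of each post a lip stands 14 mm higher, flaring outwards, about 2 mm clear of the seated tray
- tray_grip (a point): loose grey tray, 0.45 kg: floor 200 (x) x 140 (y) x 6 mm, 20 mm high rim, fixed bar handle. This point is the centre of the handle bar, over the tray's centre, 50 mm above its underside. Bar 90 mm long along the tray's x, 16 mm wide (y), 16 mm high, a leg near each end. Starts seated on the carrier's posts, axes parallel to the carrier's; half a turn makes no difference
- mat: fixed black rubber mat, 240 (x) x 180 (y) x 3 mm, flat on the table; origin at the centre of its underside
- plate1_mid (a point): loose reference plate, a flat bar 130 x 56 x 12 mm, 0.2 kg, aluminium with a white face; this point is its centre, half-way up (6 mm above its underside); x along the 130 mm length, y across the 56 mm width, z up. May be absent (None from the start on)
- plate2_mid (a point): loose reference plate, a flat bar 130 x 56 x 12 mm, 0.2 kg, aluminium with a white face; this point is its centre, half-way up (6 mm above its underside); x along the 130 mm length, y across the 56 mm width, z up. May be absent (None from the start on)
- plate3_mid (a point): loose reference plate, a flat bar 130 x 56 x 12 mm, 0.2 kg, aluminium with a white face; this point is its centre, half-way up (6 mm above its underside); x along the 130 mm length, y across the 56 mm width, z up. May be absent (None from the start on)
- plate4_mid (a point): loose reference plate, a flat bar 130 x 56 x 12 mm, 0.2 kg, aluminium with a white face; this point is its centre, half-way up (6 mm above its underside); x along the 130 mm length, y across the 56 mm width, z up. May be absent (None from the start on)
- power_brick: bystander, not part of the job: black power brick about 45 x 105 x 30 mm; origin at the centre of its underside
- lens_cap: bystander: black round lens cap, 72 mm across, 24 mm high; origin at the centre of its underside
- mouse: bystander: black computer mouse, 100 x 60 x 26 mm; origin at the centre of its underside
- driver: bystander: screwdriver lying on the table; origin on its underside
- hub: bystander: aluminium USB hub, 110 x 85 x 26 mm; origin at the centre of its underside
There are look-alikes about, which are no part of the job. What is shaped like the part that bears plate1_mid but blue, green or pink is not meant.

How it is judged:
On the way, in this order (a step that is already met when the one before it is completed fails the run):
1. the tray stands level on the mat, within 60 mm of its middle (horizontal distance between tray_grip and mat below 0.06 m and height (world z) of tray_grip below 0.056 m and angle between tray_grip's own z axis and vertical below 0.04 rad), for 0.3 s.
2. all plates present lie flat, stacked in the carrier, within 3 mm of both fences and square to them within 0.035 rad (x of plate1_mid in the frame of carrier between 0.0075 and 0.0135 m and y of plate1_mid in the frame of carrier between -0.001 and 0.005 m and z of plate1_mid in the frame of carrier between 0.015 and 0.057 m and angle between the x axis of each of plate1_mid, plate2_mid, plate3_mid, plate4_mid and the x axis of carrier, either way round below 0.035 rad and angle between each of plate1_mid, plate2_mid, plate3_mid, plate4_mid's own z axis and vertical below 0.05 rad and x of plate2_mid in the frame of carrier between 0.0075 and 0.0135 m and y of plate2_mid in the frame of carrier between -0.001 and 0.005 m and z of plate2_mid in the frame of carrier between 0.015 and 0.057 m and x of plate3_mid in the frame of carrier between 0.0075 and 0.0135 m and y of plate3_mid in the frame of carrier between -0.001 and 0.005 m and z of plate3_mid in the frame of carrier between 0.015 and 0.057 m and x of plate4_mid in the frame of carrier between 0.0075 and 0.0135 m and y of plate4_mid in the frame of carrier between -0.001 and 0.005 m and z of plate4_mid in the frame of carrier between 0.015 and 0.057 m), for 0.3 s.
At the end, for the whole second after the job is handed in: Every plate present lies flat in the carrier within 3 mm of touching both fences and within 0.035 rad of square, and the tray is seated on the four posts: within 4 mm of the carrier's centre, fully down (within about 3 mm), level, and parallel to the carrier within 0.035 rad (all of step 2 and x of tray_grip in the frame of carrier between -0.004 and 0.004 m and y of tray_grip in the frame of carrier between -0.004 and 0.004 m and z of tray_grip in the frame of carrier between 0.117 and 0.1225 m and angle between the x axis of tray_grip and the x axis of carrier, either way round below 0.035 rad and angle between tray_grip's own z axis and vertical below 0.04 rad).
It fails at once if a bystander is moved by more than 60 mm (distance of any of power_brick, lens_cap, mouse, driver, hub from where it was at the start of the episode above 0.06 m).
Of plate1, plate2, plate3, plate4 only 3 to 4 are there at a start; the rules pass over those that are not, and their reading is None.
At some moment in a run one of plate1, plate2, plate3, plate4 may be knocked a few centimetres aside while the robot is not near it.
It also fails if it takes over 210 s, if anything falls off the work surface, if the arm or the gripper's body presses on something with over 40 N, if the wrist force passes 120 N, or if a joint passes its speed limit or range.

## Working session

There is one attempt and no reset: what is moved stays moved. The work goes in short steps, Python scripts to look and compute and a tool call to move; the robot and the scene stay as the last step left them, time stands still between calls to the robot, and variables do not carry over. Pictures are saved under pics/ and viewed, at most 16 in all, crops included, and the job is handed in when it is done.

Besides the shell and the picture viewer there is one more tool, called by a JSON object that holds its "name" and its "arguments", one argument or row to a line. send_rows: Moves the arm, as the interface text tells. Its arguments: {"type":"object","properties":{"increments":{"type":"array","items":{"type":"array"}}},"required":["increments"]}

```bash
ls; mkdir -p pics; python3 - <<'E'
from station import ctrl, optics
import cv2
s=ctrl.sense();print({k:s[k] for k in('time_s','ee_pos','eef_rot','finger_gap')},ctrl.pinch_z)
for c in('top','side'):
    p,d=optics.get_image(c);cv2.imwrite(f'pics/{c}0.png',p[:,:,::-1])
    cp=optics.camera_params(c);print(c,cp)
E
```

```text
pics
{'time_s': 0.0, 'ee_pos': array([0.24537167, 0.54691178, 0.21759997]), 'eef_rot': array([-6.57636444e-01, -3.07146695e+00,  2.77117859e-03]), 'finger_gap': 0.09329604263344535} 0.0188
top {'mtx': array([[384.12647161,   0.        , 317.67562533],
       [  0.        , 384.12647161, 198.65099283],
       [  0.        ,   0.        ,   1.        ]]), 'k1': -0.0762830835443422, 'R': array([[-0.0274503 , -0.99956725, -0.01057361],
       [-0.99350843,  0.02844903, -0.11014378],
       [ 0.11039692,  0.00748149, -0.99385942]]), 't': array([-0.01159938,  0.50404458,  1.20948221])}
side {'mtx': array([[516.45038391,   0.        , 316.75418044],
       [  0.        , 516.45038391, 200.24021856],
       [  0.        ,   0.        ,   1.        ]]), 'k1': -0.04757468415791432, 'R': array([[-0.96231821,  0.27182766,  0.0073072 ],
       [ 0.1516125 ,  0.55865523, -0.81542503],
       [-0.22573728, -0.78359049, -0.57881657]]), 't': array([0.48179232, 0.02426837, 1.93426391])}
```

View pics/top0.png

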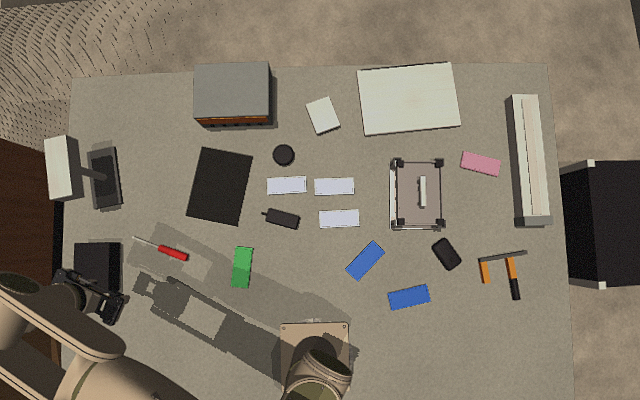

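View pics/side0.png

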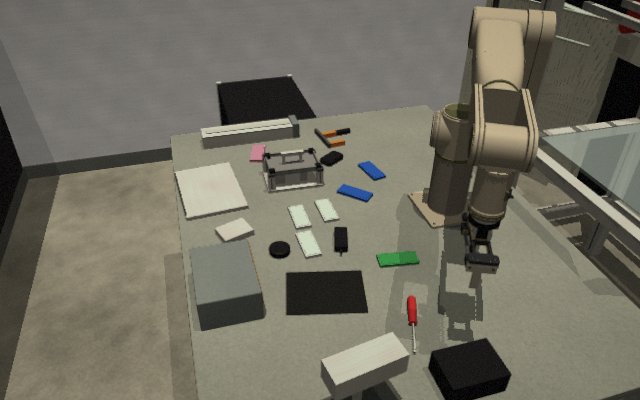

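```bash
cat > h.py <<'E'
from station import ctrl, optics
import cv2, numpy as np
from scipy.spatial.transform import Rotation as Rt
def norm(cp,uv):
    K=cp['mtx'];return cv2.undistortPoints(np.float64(uv).reshape(-1,1,2),K,np.array([cp['k1'],0,0,0.]))[:,0]
def plane(cp,uv,z):
    "pixels -> world points on height z"
    n=norm(cp,uv);d=np.c_[n,np.ones(len(n))]@cp['R'];o=-cp['R'].T@cp['t']
    return o+d*((z-o[2])/d[:,2])[:,None]
def cloud(cp,depth):
    v,u=np.nonzero(depth>0);n=norm(cp,np.c_[u,v]);z=depth[v,u]
    return (np.c_[n*z[:,None],z]-cp['t'])@cp['R'],u,v
def proj(cp,X):
    c=np.atleast_2d(X)@cp['R'].T+cp['t'];n=c[:,:2]/c[:,2:];r=(n**2).sum(1,keepdims=True)
    n=n*(1+cp['k1']*r);return n*[cp['mtx'][0,0],cp['mtx'][1,1]]+cp['mtx'][:2,2]
def rect(cp,mask,z):
    "mask -> centre, long, short, yaw of long axis (deg) on plane z"
    c=max(cv2.findContours(mask.astype(np.uint8),cv2.RETR_EXTERNAL,cv2.CHAIN_APPROX_NONE)[0],key=cv2.contourArea)
    P=plane(cp,c[:,0].astype(float),z)[:,:2]
    (x,y),(w,h),a=cv2.minAreaRect((P*1000).astype(np.float32))
    if w<h:w,h,a=h,w,a+90
    return np.round([x,y,w,h,(a+90)%180-90],1)
def state():
    s=ctrl.sense();R=Rt.from_rotvec(s['eef_rot']).as_matrix()
    return s,R
def whites(cp,img,depth,lo=0.003,hi=0.1,thr=170):
    hsv=cv2.cvtColor(img,cv2.COLOR_RGB2HSV)
    m=((hsv[:,:,2]>thr)&(hsv[:,:,1]<50)).astype(np.uint8)
    return m
E
python3 - <<'E'
from h import *
p,d=optics.get_image('top');cp=optics.camera_params('top')
for q in['plate1_mid','hub','mat','tray_grip','carrier','post_seat','fence_corner','guide_mid','lens_cap','mouse','power_brick','driver']:
    for r in optics.place_of('top',q)[:6]:
        u,v=r['xy'][0]*640,r['xy'][1]*400
        zz=d[min(int(v),399),min(int(u),639)]
        n=norm(cp,[[u,v]])[0];w=(np.r_[n*zz,zz]-cp['t'])@cp['R']
        print(q,round(r['conf'],2),int(u),int(v),w.round(3))
for r in optics.silhouettes('top','plate1_mid'):
    print('sil',round(r['conf'],2),rect(cp,r['region'],.012),p[r['region']].mean(0).astype(int))
for r in optics.silhouettes('top','mat')[:2]: print('mat',r['conf'],rect(cp,r['region'],.003))
for q,z in(('tray_grip',.09),('carrier',.07),('hub',.026)):
  for r in optics.silhouettes('top',q)[:2]: print(q,r['conf'],rect(cp,r['region'],z))
u0,v0=375,140
cv2.imwrite('pics/c1.png',cv2.resize(p[140:240,250:460,::-1],None,fx=3.8,fy=3.8,interpolation=cv2.INTER_CUBIC))
E
```

```text
plate1_mid 0.95 333 184 [ 0.55  -0.078  0.016]
plate1_mid 0.95 480 163 [ 0.609 -0.57   0.014]
plate1_mid 0.75 364 258 [ 0.309 -0.17   0.012]
plate1_mid 0.69 408 295 [ 0.186 -0.305  0.014]
plate1_mid 0.65 241 268 [0.286 0.226 0.012]
hub 0.88 323 118 [ 0.772 -0.052  0.026]
tray_grip 0.96 421 189 [ 0.511 -0.337  0.129]
fence_corner 0.83 404 167 [ 0.588 -0.3    0.077]
fence_corner 0.28 281 219 [0.439 0.092 0.031]
lens_cap 0.68 283 156 [0.647 0.082 0.028]
mouse 0.95 442 252 [ 0.319 -0.419  0.028]
power_brick 0.85 284 218 [0.441 0.081 0.03 ]
driver 0.78 161 248 [0.356 0.484 0.026]
sil 0.81 [290.7 225.5 132.9  60.8  -5.8] [ 75 147  80]
sil 0.77 [ 606.5 -569.7  133.8   59.6   75.3] [185 131 142]
sil 0.66 [ 182.9 -307.9  129.7   58.4  -79.6] [ 62  99 169]
sil 0.61 [545.5 -80.2 131.1  59.5  88.4] [190 191 195]
sil 0.55 [ 303.3 -171.4  131.8   59.3  -45.6] [ 70 107 175]
mat 0.85 [561.4 303.1 241.7 180.2 -13. ]
tray_grip 0.57 [ 507.9 -338.6  201.8  143.4   -1.8]
tray_grip 0.27 [347.6 432.8 119.3  22.2  69.4]
carrier 0.81 [ 511.  -333.6  230.   175.5   -1.1]
hub 0.62 [783.  -48.4 114.1  89.5  19.6]
```

View pics/c1.png

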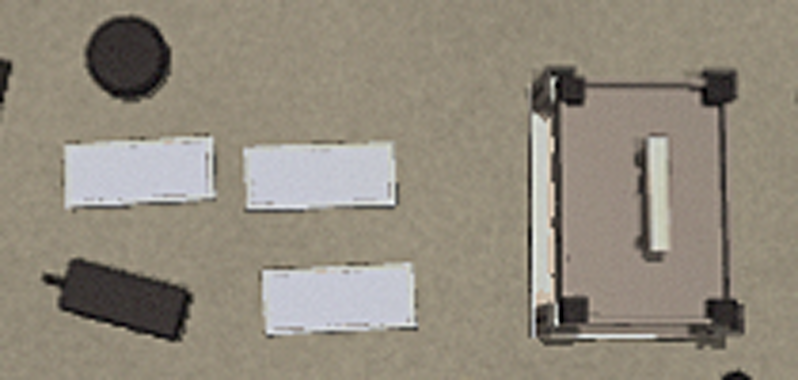

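The white plates show at about (286,185), (334,186) and (339,218). The look-alikes are pink (480,163), blue (364,258) and (408,295), and green (241,268). The white box at (323,118) is the hub. The close crop confirms that those three are white. The tray handle is at (421,189) and the mat at (219,186).

```bash
cat >> h.py <<'E'
def yaw(R): return np.degrees(np.arctan2(R[1,1],R[0,1]))  # yaw of tool y
def go(x,y,z,yw=None):
    "print turn about tool z (deg), levelling, and shift in the tool axes after that turn"
    s,R=state();p=s['ee_pos'];a=yaw(R);yw=a if yw is None else yw
    dy=(yw-a+90)%180-90
    c,sn=np.cos(np.radians(a+dy)),np.sin(np.radians(a+dy))
    ty=np.array([c,sn,0]);tz=np.array([0,0,-1.]);tx=np.cross(ty,tz)
    D=np.array([x,y,z])-p
    print('at',p.round(4),'yaw',round(a,2),'tilt',(R[:2,2]*57.3).round(2),'q6',s['q'][5].round(2),'turn wz',round(-dy,2),'shift mm',(np.array([tx@D,ty@D,tz@D])*1000).round(1),'n',round(np.linalg.norm(D)/.0417,1))
def wplates(cam,zt=.012,lo=6000,hi=9500,thr=150):
    p,d=optics.get_image(cam);cp=optics.camera_params(cam)
    hsv=cv2.cvtColor(p,cv2.COLOR_RGB2HSV)
    m=((hsv[:,:,2]>thr)&(hsv[:,:,1]<28)).astype(np.uint8)
    n,l,st,_=cv2.connectedComponentsWithStats(m)
    out=[]
    for i in range(1,n):
        if st[i,4]<150: continue
        r=rect(cp,l==i,zt)
        if 110<r[2]<150 and 42<r[3]<75: out.append(r)
    return p,d,cp,out
E
python3 - <<'E'
from h import *
p,d,cp,o=wplates('top')
for r in o:print(r)
go(.509,-.338,.25,88.3)
E
```

```text
[ 788.5 -726.   123.8   50.1   -6.1]
[554.5  76.6 128.3  55.  -88.3]
[546.2 -79.1 129.   55.1 -89.7]
[439.8 -92.  128.8  55.1 -88.6]
at [0.2456 0.5474 0.2186] yaw 65.83 tilt [-0. -0.] q6 -0.09 turn wz -22.47 shift mm [-289.5 -877.2  -31.4] n 22.2
```

{"name": "send_rows", "arguments": {
  "increments": [
    [1, [0, 0, 0], [0, 0, -5.62]],
    [1, [0, 0, 0], [0, 0, -5.62]],
    [1, [0, 0, 0], [0, 0, -5.62]],
    [1, [0, 0, 0], [0, 0, -5.61]],
    [1, [-0.0126, -0.0381, -0.0014], [0, 0, 0]],
    [1, [-0.0126, -0.0381, -0.0014], [0, 0, 0]],
    [1, [-0.0126, -0.0381, -0.0014], [0, 0, 0]],
    [1, [-0.0126, -0.0381, -0.0014], [0, 0, 0]]
  ]
}}

```text
time_s: 1.72
ee_pos: [0.2915, 0.3921, 0.224]
eef_rot: [-0.045, -3.141, 0.0]
force: [1.0, -1.0, 0.9]
finger_gap: 0.0928
grip_force: 0.0
```

{"name": "send_rows", "arguments": {
  "increments": [
    [1, [-0.0126, -0.0381, -0.0014], [0, 0, 0]],
    [1, [-0.0126, -0.0381, -0.0014], [0, 0, 0]],
    [1, [-0.0126, -0.0381, -0.0014], [0, 0, 0]],
    [1, [-0.0126, -0.0381, -0.0014], [0, 0, 0]],
    [1, [-0.0126, -0.0381, -0.0014], [0, 0, 0]],
    [1, [-0.0126, -0.0381, -0.0014], [0, 0, 0]],
    [1, [-0.0126, -0.0381, -0.0014], [0, 0, 0]],
    [1, [-0.0126, -0.0381, -0.0014], [0, 0, 0]]
  ]
}}

```text
time_s: 2.38
ee_pos: [0.3834, 0.0841, 0.2359]
eef_rot: [0.046, 3.14, 0.0]
force: [1.7, 0.5, 0.4]
finger_gap: 0.0931
grip_force: 0.0
```

{"name": "send_rows", "arguments": {
  "increments": [
    [1, [-0.0126, -0.0381, -0.0014], [0, 0, 0]],
    [1, [-0.0126, -0.0381, -0.0014], [0, 0, 0]],
    [1, [-0.0126, -0.0381, -0.0014], [0, 0, 0]],
    [1, [-0.0126, -0.0381, -0.0014], [0, 0, 0]],
    [1, [-0.0126, -0.0381, -0.0014], [0, 0, 0]],
    [1, [-0.0126, -0.0381, -0.0014], [0, 0, 0]],
    [1, [-0.0126, -0.0381, -0.0014], [0, 0, 0]],
    [1, [-0.0126, -0.0381, -0.0014], [0, 0, 0]]
  ]
}}

```text
time_s: 3.05
ee_pos: [0.4751, -0.2239, 0.2468]
eef_rot: [0.047, 3.141, -0.0]
force: [1.1, 0.8, -0.1]
finger_gap: 0.0931
grip_force: 0.0
```

```bash
python3 - <<'E'
from h import *
p,d=optics.get_image('wrist');cp=optics.camera_params('wrist');cv2.imwrite('pics/w1.png',p[:,:,::-1])
print(cp)
s,R=state();print(s['time_s'],s['ee_pos'],s['force'])
for q in('tray_grip','post_seat','fence_corner','guide_mid','carrier'):
    for r in optics.place_of('wrist',q)[:2]:
        uv=np.array(r['xy'])*[640,400];z={'tray_grip':.12,'post_seat':.07,'fence_corner':.012,'guide_mid':.012,'carrier':0}[q]
        print(q,round(r['conf'],2),uv.round(0),plane(cp,[uv],z).round(4))
P,u,v=cloud(cp,d)
m=(P[:,2]>.12)&(P[:,2]<.135)&(abs(P[:,0]-.51)<.08)&(abs(P[:,1]+.338)<.06)
M=np.zeros(d.shape,bool);M[v[m],u[m]]=1
print('handle',m.sum(),rect(cp,M,.128))
go(.509,-.338,.105,88.3)
E
```

```text
{'mtx': array([[301.52311237,   0.        , 317.57382065],
       [  0.        , 301.52311237, 196.97617202],
       [  0.        ,   0.        ,   1.        ]]), 'k1': -0.03329011384730056, 'R': array([[ 0.03299023,  0.99944787, -0.00395028],
       [ 0.96586775, -0.03086527,  0.25719026],
       [ 0.25692633, -0.01230022, -0.96635271]]), 't': array([ 0.21375341, -0.50301484,  0.29064241])}
3.1 [ 0.47581106 -0.22986765  0.24575416] [-5.5313085  -1.67196328 -0.16801582]
tray_grip 0.72 [209. 224.] [[ 0.5071 -0.3423  0.12  ]]
fence_corner 0.49 [427. 350.] [[ 0.7709 -0.0633  0.012 ]]
guide_mid 0.23 [529. 216.] [[0.5479 0.0676 0.012 ]]
carrier 0.38 [414. 141.] [[ 0.4394 -0.0989  0.    ]]
handle 929 [ 491.5 -341.2   61.5   18.    -2.3]
at [ 0.4748 -0.2209  0.2466] yaw 88.32 tilt [-0.01  0.03] q6 -2.08 turn wz 0.02 shift mm [ -37.7 -116.   141.6] n 4.5
```

View pics/w1.png

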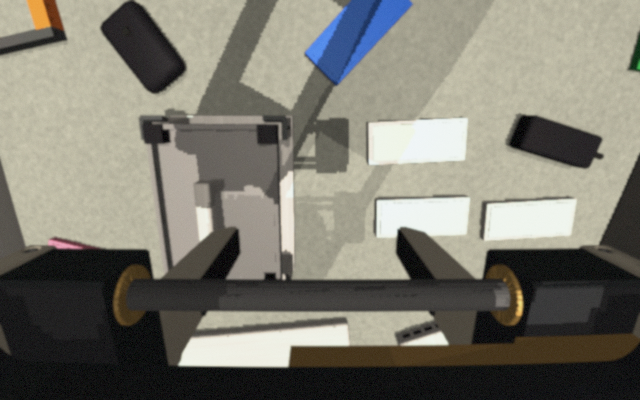

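The wrist view shows the tray on the left (handle around (209,224)), the three white plates at (418,140), (423,217) and (530,218), and the mouse, brick and blue plate. I'm moving over the handle.

{"name": "send_rows", "arguments": {
  "increments": [
    [1, [-0.0094, -0.0295, 0], [0, 0, 0]],
    [1, [-0.0094, -0.0295, 0], [0, 0, 0]],
    [1, [-0.0094, -0.0295, 0], [0, 0, 0]],
    [1, [-0.0094, -0.0295, 0], [0, 0, 0]],
    [1, [0, 0, 0.03], [0, 0, 0]],
    [1, [0, 0, 0.03], [0, 0, 0]],
    [1, [0, 0, 0], [0, 0, 0]],
    [1, [0, 0, 0], [0, 0, 0]]
  ]
}}

```text
time_s: 4.02
ee_pos: [0.5081, -0.3385, 0.1853]
eef_rot: [-0.044, -3.138, -0.004]
force: [0.0, -0.1, 0.7]
finger_gap: 0.0929
grip_force: 0.0
```

```bash
python3 - <<'E'
from h import *
cp=optics.camera_params('wrist');p,d=optics.get_image('wrist')
cv2.imwrite('pics/w2.png',p[:,:,::-1])
P,u,v=cloud(cp,d)
m=(P[:,2]>.12)&(P[:,2]<.135)&(abs(P[:,0]-.51)<.06)&(abs(P[:,1]+.338)<.03)
M=np.zeros(d.shape,bool);M[v[m],u[m]]=1
print('handle',m.sum(),rect(cp,M,.128))
go(.509,-.340,.105,88.1)
E
```

```text
handle 2288 [ 505.6 -338.1   88.9   15.7   -2.2]
at [ 0.5092 -0.3394  0.1877] yaw 88.39 tilt [-0.    0.01] q6 -2.21 turn wz 0.29 shift mm [ 0.2 -0.6 82.7] n 2.0
```

View pics/w2.png

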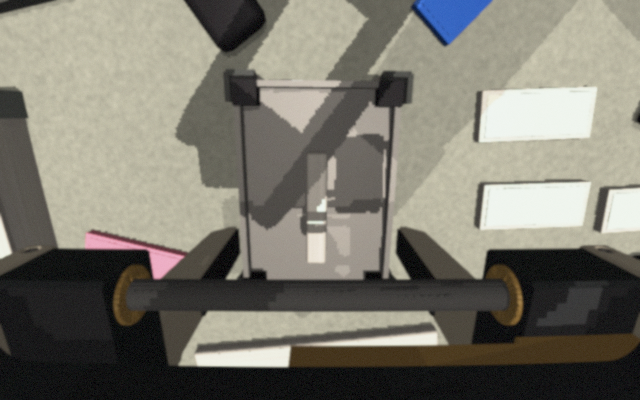

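The handle lies between the fingers at (317,205) and measures 89 x 16 mm, so it fits. I'm descending to close on it.

{"name": "send_rows", "arguments": {
  "increments": [
    [1, [0.003, 0.001, 0.02], [0, 0, 0.5]],
    [1, [0, 0, 0.03], [0, 0, 0]],
    [1, [0, 0, 0.032], [0, 0, 0]],
    [1, [0, 0, 0], [0, 0, 0]],
    [-1, [0, 0, 0], [0, 0, 0]],
    [-1, [0, 0, 0], [0, 0, 0]],
    [-1, [0, 0, 0], [0, 0, 0]],
    [-1, [0, 0, 0], [0, 0, 0]]
  ]
}}

```text
time_s: 4.73
ee_pos: [0.5077, -0.3408, 0.1079]
eef_rot: [0.06, 3.137, -0.005]
force: [0.3, 0.1, 0.7]
finger_gap: 0.0708
grip_force: 0.0
```

{"name": "send_rows", "arguments": {
  "increments": [
    [-1, [0, 0, 0], [0, 0, 0]],
    [-1, [0, 0, 0], [0, 0, 0]],
    [-1, [0, 0, 0], [0, 0, 0]],
    [-1, [0, 0, 0], [0, 0, 0]]
  ]
}}

```text
time_s: 5.07
ee_pos: [0.5061, -0.3397, 0.1048]
eef_rot: [0.06, 3.141, -0.0]
force: [-1.2, 0.2, 0.4]
finger_gap: 0.0443
grip_force: 0.0
```

{"name": "send_rows", "arguments": {
  "increments": [
    [-1, [0, 0, 0], [0, 0, 0]],
    [-1, [0, 0, 0], [0, 0, 0]],
    [-1, [0, 0, 0], [0, 0, 0]],
    [-1, [0, 0, 0], [0, 0, 0]],
    [-1, [0, 0, 0], [0, 0, 0]],
    [-1, [0, 0, 0], [0, 0, 0]],
    [-1, [0, 0, 0], [0, 0, 0]],
    [-1, [0, 0, 0], [0, 0, 0]]
  ]
}}

```text
time_s: 5.73
ee_pos: [0.506, -0.3396, 0.1045]
eef_rot: [-0.06, -3.141, -0.0]
force: [0.6, 0.0, -0.6]
finger_gap: 0.0154
grip_force: 30.0
```

```bash
python3 - <<'E'
from h import *
s,R=state();print(s['ee_pos'],s['finger_gap'],s['grip_force'],s['force'],yaw(R))
E
```

```text
[ 0.50601654 -0.33958362  0.10450964] 0.01537416001158735 29.99980330467224 [ 5.76748586e-01  9.25294689e-05 -5.64053251e-01] 87.80377327385446
```

{"name": "send_rows", "arguments": {
  "increments": [
    [-1, [0, 0, -0.015], [0, 0, 0]],
    [-1, [0, 0, -0.025], [0, 0, 0]],
    [-1, [0, 0, -0.025], [0, 0, 0]],
    [-1, [0, 0, -0.025], [0, 0, 0]],
    [-1, [0, 0, -0.01], [0, 0, 3.6]],
    [-1, [0, 0, 0], [0, 0, 3.6]],
    [-1, [0, 0, 0], [0, 0, 3.6]],
    [-1, [0.0028, 0.019, 0], [0, 0, 0]]
  ]
}}

```text
time_s: 6.4
ee_pos: [0.5067, -0.3228, 0.204]
eef_rot: [-0.366, -3.119, 0.002]
force: [1.2, -0.1, -3.8]
finger_gap: 0.0159
grip_force: 30.0
```

{"name": "send_rows", "arguments": {
  "increments": [
    [-1, [0.0053, 0.0376, 0], [0, 0, 0]],
    [-1, [0.0053, 0.0376, 0], [0, 0, 0]],
    [-1, [0.0053, 0.0376, 0], [0, 0, 0]],
    [-1, [0.0053, 0.0376, 0], [0, 0, 0]],
    [-1, [0.0053, 0.0376, 0], [0, 0, 0]],
    [-1, [0.0053, 0.0376, 0], [0, 0, 0]],
    [-1, [0.0053, 0.0376, 0], [0, 0, 0]],
    [-1, [0.0053, 0.0376, 0], [0, 0, 0]]
  ]
}}

```text
time_s: 7.07
ee_pos: [0.5332, -0.0161, 0.2039]
eef_rot: [-0.356, -3.12, 0.0]
force: [0.8, -0.2, -4.3]
finger_gap: 0.0157
grip_force: 30.0
```

{"name": "send_rows", "arguments": {
  "increments": [
    [-1, [0.0053, 0.0376, 0], [0, 0, 0]],
    [-1, [0.0053, 0.0376, 0], [0, 0, 0]],
    [-1, [0.0053, 0.0376, 0], [0, 0, 0]],
    [-1, [0.0053, 0.0376, 0], [0, 0, 0]],
    [-1, [0.0053, 0.0376, 0], [0, 0, 0]],
    [-1, [0.0053, 0.0376, 0], [0, 0, 0]],
    [-1, [0.0053, 0.0376, 0], [0, 0, 0]],
    [-1, [0, 0, 0], [0, 0, 0]]
  ]
}}

```text
time_s: 7.73
ee_pos: [0.5557, 0.2535, 0.2034]
eef_rot: [-0.348, -3.12, -0.004]
force: [0.3, 0.3, -4.3]
finger_gap: 0.0154
grip_force: 30.0
```

```bash
python3 - <<'E'
from h import *
s,R=state();print(s['time_s'],s['finger_gap'],s['grip_force'],s['force'])
go(.5614,.3031,.039,77)
p,d,cp,o=wplates('top')
for r in o:print(r)
for q in('fence_corner','carrier','guide_mid','post_seat'):
    for r in optics.place_of('top',q)[:2]:
        uv=np.array(r['xy'])*[640,400];z={'post_seat':.07,'fence_corner':.012,'guide_mid':.012,'carrier':0}[q]
        print(q,round(r['conf'],2),uv.round(0),plane(cp,[uv],z).round(4))
cv2.imwrite('pics/t2.png',np.hstack([cv2.resize(p[140:240,370:470,::-1],None,fx=5,fy=5,interpolation=cv2.INTER_CUBIC),cv2.resize(p[100:260,140:240,::-1],(300,500))]))
np.save('top2.npy',d)
E
```

```text
7.7333 0.015428164205513885 30.002109110355377 [ 0.25810222  0.27384644 -4.27503191]
at [0.5557 0.2535 0.2034] yaw 77.28 tilt [-0.1   0.16] q6 -1.01 turn wz 0.28 shift mm [  5.6  49.6 164.4] n 4.1
[554.6  75.7 126.5  54.9 -88.3]
[546.2 -79.1 129.   55.1 -89.7]
[439.8 -92.  128.8  55.1 -88.6]
fence_corner 0.76 [403. 169.] [[ 0.5945 -0.309   0.012 ]]
carrier 0.89 [412. 196.] [[ 0.5062 -0.3386  0.    ]]
guide_mid 0.87 [426. 194.] [[ 0.5098 -0.3814  0.012 ]]
```

View pics/t2.png

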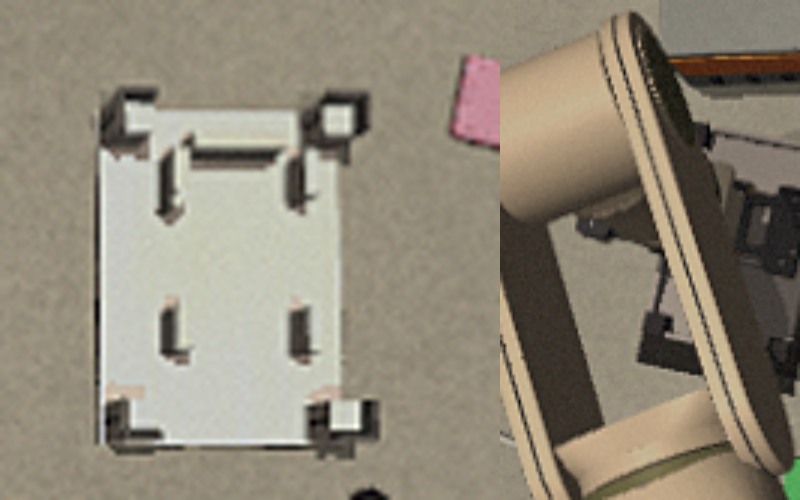

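The carrier is empty: the end fence is at (235,150) in the crop (world +x), the split side fence is on the left (+y) and the guides are on the right. I'm lowering the tray.

{"name": "send_rows", "arguments": {
  "increments": [
    [-1, [0.003, 0.025, 0], [0, 0, 0]],
    [-1, [0.0026, 0.0246, 0], [0, 0, 0]],
    [-1, [0, 0, 0.037], [0, 0, 0]],
    [-1, [0, 0, 0.037], [0, 0, 0]],
    [-1, [0, 0, 0.037], [0, 0, 0]],
    [-1, [0, 0, 0.03], [0, 0, 0]],
    [-1, [0, 0, 0.01], [0, 0, 0]],
    [-1, [0, 0, 0], [0, 0, 0]]
  ]
}}

```text
time_s: 8.65
ee_pos: [0.5601, 0.294, 0.0497]
eef_rot: [-0.358, -3.115, 0.006]
force: [0.0, 0.2, -4.9]
finger_gap: 0.0159
grip_force: 30.0
```

{"name": "send_rows", "arguments": {
  "increments": [
    [-1, [0, 0, 0.006], [0, 0, 0]],
    [-1, [0, 0, 0.004], [0, 0, 0]],
    [-1, [0, 0, 0.003], [0, 0, 0]],
    [-1, [0, 0, 0], [0, 0, 0]]
  ]
}}

```text
time_s: 8.98
ee_pos: [0.5636, 0.2968, 0.0419]
eef_rot: [0.356, 3.12, 0.002]
force: [-0.8, -0.9, -5.1]
finger_gap: 0.0158
grip_force: 30.0
```

{"name": "send_rows", "arguments": {
  "increments": [
    [-1, [0, 0, 0.002], [0, 0, 0]],
    [-1, [0, 0, 0.002], [0, 0, 0]],
    [-1, [0, 0, 0.001], [0, 0, 0]],
    [-1, [0, 0, 0], [0, 0, 0]]
  ]
}}

```text
time_s: 9.32
ee_pos: [0.5635, 0.2969, 0.0377]
eef_rot: [0.355, 3.12, 0.001]
force: [-4.8, -1.6, 6.5]
finger_gap: 0.0157
grip_force: 30.0
```

```bash
python3 - <<'E'
from h import *
s,R=state();print(s['time_s'],s['finger_gap'],s['force'])
go(.5614,.3031,.0375,77)
E
```

```text
9.3167 0.015659372249066023 [-4.76261519 -1.64956546  6.46622824]
at [0.5635 0.2969 0.0377] yaw 77.02 tilt [0.09 0.03] q6 -0.94 turn wz 0.02 shift mm [3.4 5.6 0.2] n 0.2
```

{"name": "send_rows", "arguments": {
  "increments": [
    [0.42, [0, 0, 0], [0, 0, 0]],
    [0.42, [0, 0, 0], [0, 0, 0]],
    [0.42, [0, 0, 0], [0, 0, 0]],
    [0.42, [0, 0, 0], [0, 0, 0]],
    [0.42, [0, 0, -0.01], [0, 0, 0]],
    [0.42, [0, 0, -0.03], [0, 0, 0]],
    [0.42, [0, 0, -0.04], [0, 0, 0]],
    [0.42, [0, 0, -0.04], [0, 0, 0]]
  ]
}}

```text
time_s: 9.98
ee_pos: [0.5616, 0.296, 0.1563]
eef_rot: [-0.355, -3.119, 0.002]
force: [1.4, 0.2, 0.3]
finger_gap: 0.0633
grip_force: 0.0
```

{"name": "send_rows", "arguments": {
  "increments": [
    [0.42, [-0.0068, -0.0362, 0], [0, 0, 0]],
    [0.42, [-0.0068, -0.0362, 0], [0, 0, 0]],
    [0.42, [-0.0068, -0.0362, 0], [0, 0, 0]],
    [0.42, [-0.0068, -0.0362, 0], [0, 0, 0]],
    [0.42, [-0.0068, -0.0362, 0], [0, 0, 0]],
    [0.42, [-0.0068, -0.0362, 0], [0, 0, 0]],
    [0.42, [0, 0, 0], [0, 0, 6.85]],
    [0.42, [0, 0, 0], [0, 0, 6.85]]
  ]
}}

```text
time_s: 10.65
ee_pos: [0.5538, 0.0732, 0.1566]
eef_rot: [0.738, 3.053, 0.0]
force: [-0.5, 0.3, 0.5]
finger_gap: 0.0663
grip_force: 0.0
```

{"name": "send_rows", "arguments": {
  "increments": [
    [0.42, [0, 0, 0], [0, 0, 6.85]],
    [0.42, [0, 0, 0], [0, 0, 6.85]],
    [0.42, [0, 0, 0], [0, 0, 6.85]],
    [0.42, [0, 0, 0], [0, 0, 6.85]],
    [0.42, [0, 0, 0], [0, 0, 6.85]],
    [0.42, [0, 0, 0], [0, 0, 6.85]],
    [0.42, [0, 0, 0], [0, 0, 6.85]],
    [0.42, [0, 0, 0], [0, 0, 6.85]]
  ]
}}

```text
time_s: 11.32
ee_pos: [0.5537, 0.0757, 0.1565]
eef_rot: [2.057, 2.374, 0.001]
force: [0.4, -0.6, -0.3]
finger_gap: 0.0659
grip_force: 0.0
```

{"name": "send_rows", "arguments": {
  "increments": [
    [0.42, [0, 0, 0], [0, 0, 6.85]],
    [0.42, [0, 0, 0], [0, 0, 0]],
    [0.42, [0, 0, 0], [0, 0, 0]]
  ]
}}

```text
time_s: 11.57
ee_pos: [0.5538, 0.0757, 0.1563]
eef_rot: [2.185, 2.257, 0.001]
force: [-0.0, 0.0, 0.2]
finger_gap: 0.0665
grip_force: 0.0
```

```bash
python3 - <<'E'
from h import *
s,R=state();print(s['time_s'],s['finger_gap'],s['force'])
p,d,cp,o=wplates('wrist')
for r in o:print(r)
cv2.imwrite('pics/w3.png',p[:,:,::-1])
pt,dt,ct,o=wplates('top')
for r in o:print('top',r)
P,u,v=cloud(ct,dt)
m=(abs(P[:,2]-.026)<.006)&(abs(P[:,0]-.647)<.06)&(abs(P[:,1]-.082)<.06)
M=np.zeros(dt.shape,bool);M[v[m],u[m]]=1
print('lens',rect(ct,M,.024))
go(.5545,.0762,.003,1.7)
for r in optics.place_of('top','tray_grip')[:1]:print(plane(ct,[np.array(r['xy'])*[640,400]],.053),r['conf'])
E
```

```text
11.5667 0.06648900924945497 [-0.0473741   0.0376587   0.24248238]
top [546.1 -82.7 122.3  54.8 -89.3]Traceback (most recent call last):
  File "<stdin>", line 11, in <module>
  File "h.py", line 18, in rect
    c=max(cv2.findContours(mask.astype(np.uint8),cv2.RETR_EXTERNAL,cv2.CHAIN_APPROX_NONE)[0],key=cv2.contourArea)
ValueError: max() iterable argument is empty
```

View pics/w3.png

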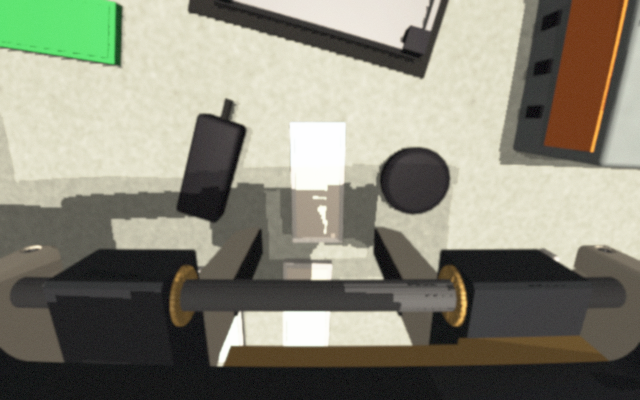

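Plate A lies between the fingers at columns 290–345, rows 122–243. The lens cap is at (415,180) and the brick at (212,165). I'll compute the clearances.

```bash
python3 - <<'E'
from h import *
cp=optics.camera_params('wrist');p,d=optics.get_image('wrist')
print('plate corners',(plane(cp,[[290,123],[345,123],[292,241],[341,241]],.012)[:,:2]*1000).round(1).tolist())
print('lens',(plane(cp,[[382,180],[449,180]],.024)[:,:2]*1000).round(1).tolist())
P,u,v=cloud(cp,d)
m=(abs(P[:,2]-.012)<.005)&(abs(P[:,0]-.5545)<.05)&(abs(P[:,1]-.076)<.09)
M=np.zeros(d.shape,bool);M[v[m],u[m]]=1
print('plate by depth',rect(cp,M,.012), np.percentile(P[m][:,2],[10,50,90]))
go(.5545,.0762,.004,1.7)
E
```

```text
plate corners [[523.5, 141.2], [578.4, 143.0], [526.9, 14.4], [581.1, 16.1]]
lens [[617.7, 88.6], [685.8, 90.9]]
plate by depth [552.7  79.1 127.9  55.8 -88.3] [0.01063018 0.01164185 0.01257347]
at [0.5536 0.0757 0.1559] yaw 1.83 tilt [ 0.01 -0.  ] q6 0.01 turn wz 0.13 shift mm [  0.5   0.9 151.9] n 3.6
```

{"name": "send_rows", "arguments": {
  "increments": [
    [0.42, [0.0025, 0, 0.035], [0, 0, 0.1]],
    [0.42, [0, 0, 0.04], [0, 0, 0]],
    [0.42, [0, 0, 0.04], [0, 0, 0]],
    [0.42, [0, 0, 0.025], [0, 0, 0]],
    [0.42, [0, 0, 0.008], [0, 0, 0]],
    [0.42, [0, 0, 0.003], [0, 0, 0]],
    [-1, [0, 0, 0], [0, 0, 0]],
    [-1, [0, 0, 0], [0, 0, 0]]
  ]
}}

```text
time_s: 12.38
ee_pos: [0.5553, 0.0783, 0.0069]
eef_rot: [2.189, 2.25, 0.004]
force: [-0.4, -0.5, -0.1]
finger_gap: 0.0572
grip_force: 0.2
```

{"name": "send_rows", "arguments": {
  "increments": [
    [-1, [0, 0, 0], [0, 0, 0]],
    [-1, [0, 0, 0], [0, 0, 0]],
    [-1, [0, 0, 0], [0, 0, 0]],
    [-1, [0, 0, 0], [0, 0, 0]]
  ]
}}

```text
time_s: 12.72
ee_pos: [0.5555, 0.0783, 0.007]
eef_rot: [2.189, 2.25, 0.004]
force: [-0.7, -0.2, 6.6]
finger_gap: 0.0552
grip_force: 30.0
```

```bash
python3 - <<'E'
from h import *
s,R=state();print(s['time_s'],s['finger_gap'],s['grip_force'],s['force'])
go(.5545,.0762,.004,1.7)
E
```

```text
12.7167 0.05518165326503255 30.008120834827423 [-0.68376757 -0.20457474  6.63402624]
at [0.5555 0.0783 0.007 ] yaw 1.56 tilt [0.22 0.01] q6 0.02 turn wz -0.14 shift mm [-2. -1.  3.] n 0.1
```

{"name": "send_rows", "arguments": {
  "increments": [
    [-1, [0, 0, -0.02], [0, 0, 0]],
    [-1, [0, 0, -0.04], [0, 0, 0]],
    [-1, [0, 0, -0.04], [0, 0, 0]],
    [-1, [0, 0, -0.03], [0, 0, -6.63]],
    [-1, [0, 0, 0], [0, 0, -6.63]],
    [-1, [0, 0, 0], [0, 0, -6.63]],
    [-1, [0, 0, 0], [0, 0, -6.63]],
    [-1, [0, 0, 0], [0, 0, -6.63]]
  ]
}}

```text
time_s: 13.38
ee_pos: [0.5538, 0.0782, 0.1356]
eef_rot: [1.449, 2.786, 0.001]
force: [0.5, -0.3, -1.7]
finger_gap: 0.055
grip_force: 30.0
```

{"name": "send_rows", "arguments": {
  "increments": [
    [-1, [0, 0, 0], [0, 0, -6.63]],
    [-1, [0, 0, 0], [0, 0, -6.63]],
    [-1, [0, 0, 0], [0, 0, -6.63]],
    [-1, [0, 0, 0], [0, 0, -6.63]],
    [-1, [0, 0, 0], [0, 0, -6.63]],
    [-1, [0, 0, 0], [0, 0, -6.63]],
    [-1, [0, 0, 0], [0, 0, -6.63]],
    [-1, [0, 0, 0], [0, 0, -6.63]]
  ]
}}

```text
time_s: 14.05
ee_pos: [0.5536, 0.0782, 0.1352]
eef_rot: [0.053, 3.14, 0.0]
force: [-0.3, -0.0, -1.8]
finger_gap: 0.0554
grip_force: 30.0
```

{"name": "send_rows", "arguments": {
  "increments": [
    [-1, [0.0025, -0.0383, 0], [0, 0, 0]],
    [-1, [0.0025, -0.0383, 0], [0, 0, 0]],
    [-1, [0.0025, -0.0383, 0], [0, 0, 0]],
    [-1, [0.0025, -0.0383, 0], [0, 0, 0]],
    [-1, [0.0025, -0.0383, 0], [0, 0, 0]],
    [-1, [0.0025, -0.0383, 0], [0, 0, 0]],
    [-1, [0.0025, -0.0383, 0], [0, 0, 0]],
    [-1, [0.0025, -0.0383, 0], [0, 0, 0]]
  ]
}}

```text
time_s: 14.72
ee_pos: [0.5211, -0.2291, 0.1354]
eef_rot: [0.062, 3.14, -0.001]
force: [0.8, 0.4, -1.3]
finger_gap: 0.0553
grip_force: 30.0
```

{"name": "send_rows", "arguments": {
  "increments": [
    [-1, [0.0025, -0.0383, 0], [0, 0, 0]],
    [-1, [0.0025, -0.0383, 0], [0, 0, 0]],
    [-1, [0.0025, -0.0383, 0], [0, 0, 0]],
    [-1, [0, 0, 0], [0, 0, 0]],
    [-1, [0, 0, 0], [0, 0, 0]],
    [-1, [0, 0, 0], [0, 0, 0]]
  ]
}}

```text
time_s: 15.22
ee_pos: [0.5093, -0.3416, 0.1347]
eef_rot: [0.063, 3.141, 0.001]
force: [0.7, 0.0, -0.9]
finger_gap: 0.0552
grip_force: 30.0
```

```bash
python3 - <<'E'
from h import *
s,R=state();print(s['time_s'],s['finger_gap'],s['grip_force'],s['force'],s['q'][5])
cp=optics.camera_params('wrist');p,d=optics.get_image('wrist')
cv2.imwrite('pics/w4.png',p[:,:,::-1])
P,u,v=cloud(cp,d)
for n,z0,z1 in(('posttops',.064,.09),('fences',.055,.0635)):
    m=(P[:,2]>z0)&(P[:,2]<z1)&(abs(P[:,0]-.506)<.13)&(abs(P[:,1]+.339)<.1)
    M=np.zeros(d.shape,np.uint8);M[v[m],u[m]]=1
    k,l,st,_=cv2.connectedComponentsWithStats(M)
    for i in range(1,k):
        if st[i,4]>30: print(n,st[i].tolist(),rect(cp,l==i,.062 if n[0]=='f' else .07))
for q in('fence_corner','guide_mid','plate1_mid'):
    for r in optics.place_of('wrist',q)[:2]:
        uv=np.array(r['xy'])*[640,400];print(q,round(r['conf'],2),uv.round(0),plane(cp,[uv],.012).round(4))
go(.512,-.342,.03,87.8)
E
```

```text
15.2167 0.05515045041311877 29.998412132263184 [ 0.70523445  0.01385752 -0.85045462] -2.205400854359299
posttops [203, 56, 47, 42, 1808] [ 406.8 -402.    32.5   27.9   87.3]
posttops [394, 56, 47, 42, 1812] [ 412.3 -265.2   32.8   27.9   88.3]
posttops [243, 312, 19, 22, 308] [ 612.9 -403.1   24.8   14.9  -11.4]
posttops [381, 312, 12, 22, 156] [ 617.9 -283.4   24.6    7.2   15.2]
fences [245, 65, 7, 34, 82] [ 410.2 -387.2   23.7    4.5  -10.9]
fences [391, 64, 4, 35, 88] [ 414.  -280.6   24.1    2.3    1. ]
fences [255, 141, 12, 36, 359] [ 467.8 -384.    27.8    8.    -2.3]
fences [369, 141, 4, 35, 66] [ 471.  -296.9   26.9    1.5   -2.4]
fences [263, 260, 8, 19, 93] [ 564.5 -387.4   17.8    6.2   -4.8]
fences [365, 260, 2, 19, 38] [ 5.679e+02 -3.008e+02  1.750e+01  9.000e-01  2.000e-01]
fence_corner 0.28 [573. 110.] [[ 0.4394 -0.0964  0.012 ]]
guide_mid 0.9 [277. 203.] [[ 0.5191 -0.3809  0.012 ]]
plate1_mid 0.77 [570. 213.] [[ 0.5414 -0.082   0.012 ]]
at [ 0.5099 -0.3404  0.1348] yaw 87.84 tilt [0.01 0.01] q6 -2.21 turn wz 0.04 shift mm [ -2.2  -1.5 104.8] n 2.5
```

View pics/w4.png

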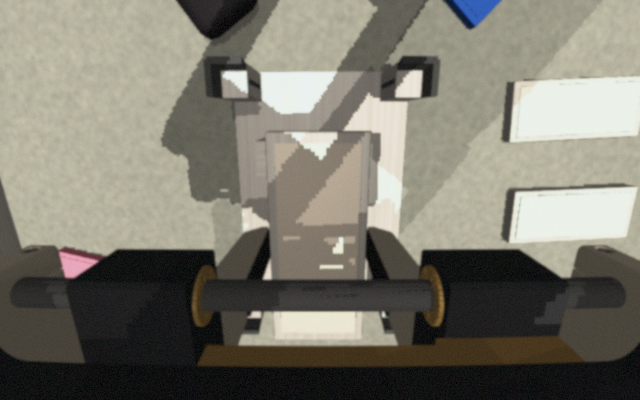

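Plate A is held over the carrier between the guides (x≈262) and the side fence (x≈372). The two plates on the table are on the right. I'm lowering it with 5 mm clearance to both fences.

{"name": "send_rows", "arguments": {
  "increments": [
    [-1, [-0.0022, -0.0025, 0.02], [0, 0, 0]],
    [-1, [0, 0, 0.03], [0, 0, 0]],
    [-1, [0, 0, 0.03], [0, 0, 0]],
    [-1, [0, 0, 0.02], [0, 0, 0]],
    [-1, [0, 0, 0.005], [0, 0, 0]],
    [-1, [0, 0, 0], [0, 0, 0]],
    [-1, [0, 0, 0], [0, 0, 0]]
  ]
}}

```text
time_s: 16.0
ee_pos: [0.5123, -0.3441, 0.0307]
eef_rot: [0.06, 3.14, -0.001]
force: [0.2, -0.3, -0.8]
finger_gap: 0.0555
grip_force: 30.0
```

{"name": "send_rows", "arguments": {
  "increments": [
    [-1, [0, 0, 0.004], [0, 0, 0]],
    [-1, [0, 0, 0.002], [0, 0, 0]],
    [-1, [0, 0, 0.001], [0, 0, 0]],
    [-1, [0, 0, 0], [0, 0, 0]]
  ]
}}

```text
time_s: 16.33
ee_pos: [0.5118, -0.3445, 0.0232]
eef_rot: [0.062, 3.14, -0.001]
force: [-0.3, 0.3, -2.0]
finger_gap: 0.055
grip_force: 30.0
```

{"name": "send_rows", "arguments": {
  "increments": [
    [-1, [0, 0, 0.002], [0, 0, 0]],
    [-1, [0, 0, 0.001], [0, 0, 0]],
    [-1, [0, 0, 0.001], [0, 0, 0]],
    [-1, [0, 0, 0], [0, 0, 0]]
  ]
}}

```text
time_s: 16.67
ee_pos: [0.5116, -0.3444, 0.0191]
eef_rot: [0.062, 3.141, -0.0]
force: [-1.8, 0.9, 2.6]
finger_gap: 0.0554
grip_force: 30.0
```

{"name": "send_rows", "arguments": {
  "increments": [
    [-1, [-0.001, 0, -0.0005], [0, 0, 0]],
    [-1, [-0.001, 0, 0], [0, 0, 0]],
    [-1, [-0.001, 0, 0], [0, 0, 0]],
    [-1, [-0.001, 0, 0], [0, 0, 0]],
    [-1, [0, 0, 0], [0, 0, 0]]
  ]
}}

```text
time_s: 17.08
ee_pos: [0.5158, -0.3445, 0.0191]
eef_rot: [0.062, 3.141, -0.0]
force: [0.4, 0.6, -0.1]
finger_gap: 0.0556
grip_force: 30.0
```

{"name": "send_rows", "arguments": {
  "increments": [
    [-1, [0, 0.001, 0], [0, 0, 0]],
    [-1, [0, 0.001, 0], [0, 0, 0]],
    [-1, [0, 0.001, 0], [0, 0, 0]],
    [-1, [0, 0.001, 0], [0, 0, 0]],
    [-1, [0, 0, 0], [0, 0, 0]]
  ]
}}

```text
time_s: 17.5
ee_pos: [0.5157, -0.3402, 0.0191]
eef_rot: [-0.062, -3.141, -0.0]
force: [-0.2, 0.2, -0.8]
finger_gap: 0.0555
grip_force: 30.0
```

{"name": "send_rows", "arguments": {
  "increments": [
    [-1, [-0.001, 0, 0], [0, 0, 0]],
    [-1, [-0.001, 0, 0], [0, 0, 0]],
    [-1, [-0.001, 0, 0], [0, 0, 0]],
    [-1, [0, 0, 0], [0, 0, 0]]
  ]
}}

```text
time_s: 17.83
ee_pos: [0.518, -0.3405, 0.0191]
eef_rot: [-0.062, -3.139, -0.001]
force: [-4.2, 0.5, 2.7]
finger_gap: 0.0553
grip_force: 30.0
```

{"name": "send_rows", "arguments": {
  "increments": [
    [-1, [0, 0.001, 0], [0, 0, 0]],
    [-1, [0, 0.001, 0], [0, 0, 0]],
    [-1, [0, 0.001, 0], [0, 0, 0]],
    [-1, [0, 0, 0], [0, 0, 0]]
  ]
}}

```text
time_s: 18.17
ee_pos: [0.518, -0.3383, 0.0191]
eef_rot: [-0.062, -3.14, 0.002]
force: [-4.9, -3.4, 1.1]
finger_gap: 0.0556
grip_force: 30.0
```

{"name": "send_rows", "arguments": {
  "increments": [
    [-1, [-0.001, 0.001, 0], [0, 0, 0]],
    [-1, [-0.0005, 0.0005, 0], [0, 0, 0]],
    [-1, [0, 0, 0], [0, 0, 0]]
  ]
}}

```text
time_s: 18.42
ee_pos: [0.5181, -0.3381, 0.0191]
eef_rot: [-0.063, -3.137, 0.004]
force: [-11.5, -7.1, 3.4]
finger_gap: 0.0556
grip_force: 30.0
```

```bash
python3 - <<'E'
from h import *
for k in range(1):
    s,R=state();print(s['time_s'],s['ee_pos'],s['force'],s['ft_torque'],yaw(R))
E
```

```text
18.4167 [ 0.51809667 -0.33810236  0.01911698] [-11.53059933  -7.11235111   3.38731496] [-1.17217784  2.10590125 -0.21624269] 87.69280807565761
```

{"name": "send_rows", "arguments": {
  "increments": [
    [0.42, [0, 0, 0], [0, 0, 0]],
    [0.42, [0, 0, 0], [0, 0, 0]],
    [0.42, [0, 0, 0], [0, 0, 0]],
    [0.42, [0, 0, -0.005], [0, 0, 0]],
    [0.42, [0, 0, -0.02], [0, 0, 0]],
    [0.42, [0, 0, -0.03], [0, 0, 0]],
    [0.42, [0, 0, -0.035], [0, 0, 0]],
    [0.42, [0, 0, -0.035], [0, 0, 0]]
  ]
}}

```text
time_s: 19.08
ee_pos: [0.5202, -0.3354, 0.1453]
eef_rot: [-0.061, -3.14, -0.001]
force: [0.6, 0.5, -0.2]
finger_gap: 0.066
grip_force: 0.0
```

{"name": "send_rows", "arguments": {
  "increments": [
    [0.6, [-0.0025, 0.0371, 0], [0, 0, 0]],
    [0.6, [-0.0025, 0.0371, 0], [0, 0, 0]],
    [0.6, [-0.0025, 0.0371, 0], [0, 0, 0]],
    [0.6, [-0.0025, 0.0371, 0], [0, 0, 0]],
    [0.6, [-0.0025, 0.0371, 0], [0, 0, 0]],
    [0.6, [-0.0025, 0.0371, 0], [0, 0, 0]],
    [0.6, [-0.0025, 0.0371, 0], [0, 0, 0]],
    [0.6, [0, 0, 0], [0, 0, 6.72]]
  ]
}}

```text
time_s: 19.75
ee_pos: [0.5487, -0.0708, 0.1448]
eef_rot: [0.235, 3.132, 0.004]
force: [0.3, -1.0, 0.1]
finger_gap: 0.0746
grip_force: 0.0
```

{"name": "send_rows", "arguments": {
  "increments": [
    [0.6, [0, 0, 0], [0, 0, 6.72]],
    [0.6, [0, 0, 0], [0, 0, 6.72]],
    [0.6, [0, 0, 0], [0, 0, 6.72]],
    [0.6, [0, 0, 0], [0, 0, 6.72]],
    [0.6, [0, 0, 0], [0, 0, 6.72]],
    [0.6, [0, 0, 0], [0, 0, 6.72]],
    [0.6, [0, 0, 0], [0, 0, 6.72]],
    [0.6, [0, 0, 0], [0, 0, 6.72]]
  ]
}}

```text
time_s: 20.42
ee_pos: [0.5484, -0.077, 0.1447]
eef_rot: [1.642, 2.678, 0.001]
force: [-0.1, -0.5, -0.1]
finger_gap: 0.0745
grip_force: 0.0
```

{"name": "send_rows", "arguments": {
  "increments": [
    [0.6, [0, 0, 0], [0, 0, 6.72]],
    [0.6, [0, 0, 0], [0, 0, 6.72]],
    [0.6, [0, 0, 0], [0, 0, 6.72]],
    [0.6, [0, 0, 0], [0, 0, 6.72]],
    [0.6, [0, 0, 0], [0, 0, 0]],
    [0.6, [0, 0, 0], [0, 0, 0]]
  ]
}}

```text
time_s: 20.92
ee_pos: [0.5483, -0.0771, 0.1446]
eef_rot: [2.209, 2.233, 0.001]
force: [-0.3, 0.7, -0.4]
finger_gap: 0.0747
grip_force: 0.0
```

```bash
cat >> h.py <<'E'
def dplate(cam,x,y,zt=.012,w=.05,l=.09):
    "plate by depth slab about (x,y)"
    p,d=optics.get_image(cam);cp=optics.camera_params(cam);P,u,v=cloud(cp,d)
    m=(abs(P[:,2]-zt)<.005)&(abs(P[:,0]-x)<w)&(abs(P[:,1]-y)<l)
    M=np.zeros(d.shape,bool);M[v[m],u[m]]=1
    return p,(rect(cp,M,zt) if m.sum()>50 else None)
E
python3 - <<'E'
from h import *
s,R=state();print(s['time_s'],s['finger_gap'],s['force'],s['q'][5])
p,r=dplate('wrist',.546,-.079);print(r)
p,d,cp,o=wplates('top')
for r in o:print('top',r)
for z in(.024,):
  m=dplate('top',.518,-.338,z,.09,.05)[1];print('in carrier, top cam',m)
go(.546,-.079,.006,.3)
E
```

```text
20.9167 0.07471913672007863 [-0.3185717   0.71175236 -0.43241861] -0.24318361238238026
[544.4 -77.  127.8  55.7 -89.7]
in carrier, top cam [ 520.5 -340.5  132.4   55.8   -3.4]
at [ 0.5482 -0.0772  0.1443] yaw 0.57 tilt [0.01 0.  ] q6 -0.24 turn wz 0.27 shift mm [ -1.8  -2.2 138.3] n 3.3
```

{"name": "send_rows", "arguments": {
  "increments": [
    [0.6, [0, -0.003, 0.03], [0, 0, 0.3]],
    [0.6, [0, 0, 0.04], [0, 0, 0]],
    [0.6, [0, 0, 0.04], [0, 0, 0]],
    [0.6, [0, 0, 0.02], [0, 0, 0]],
    [0.6, [0, 0, 0.005], [0, 0, 0]],
    [0.6, [0, 0, 0.002], [0, 0, 0]],
    [-1, [0, 0, 0], [0, 0, 0]],
    [-1, [0, 0, 0], [0, 0, 0]]
  ]
}}

```text
time_s: 21.73
ee_pos: [0.547, -0.0778, 0.0095]
eef_rot: [2.217, 2.222, 0.003]
force: [0.9, 0.2, 0.7]
finger_gap: 0.0654
grip_force: 0.0
```

{"name": "send_rows", "arguments": {
  "increments": [
    [-1, [0, 0, 0], [0, 0, 0]],
    [-1, [0, 0, 0], [0, 0, 0]],
    [-1, [0, 0, 0], [0, 0, 0]],
    [-1, [0, 0, 0], [0, 0, 0]],
    [-1, [0, 0, 0], [0, 0, 0]]
  ]
}}

```text
time_s: 22.15
ee_pos: [0.5467, -0.0778, 0.0093]
eef_rot: [2.218, 2.221, 0.003]
force: [-1.4, 0.1, 7.3]
finger_gap: 0.0549
grip_force: 30.0
```

```bash
python3 - <<'E'
from h import *
s,R=state();print(s['time_s'],s['finger_gap'],s['grip_force'],s['force'])
go(.5115,-.3435,.13,87.7)
E
```

```text
22.15 0.05488574244408923 30.007507503032684 [-1.41456188  0.08818037  7.33255485]
at [ 0.5467 -0.0778  0.0093] yaw 0.09 tilt [ 0.19 -0.05] q6 -0.24 turn wz -87.61 shift mm [  24.5 -266.9 -120.7] n 7.1
```

{"name": "send_rows", "arguments": {
  "increments": [
    [-1, [0, 0, -0.02], [0, 0, 0]],
    [-1, [0, 0, -0.035], [0, 0, 0]],
    [-1, [0, 0, -0.035], [0, 0, 0]],
    [-1, [0, 0, -0.03], [0, 0, -6.74]],
    [-1, [0, 0, 0], [0, 0, -6.74]],
    [-1, [0, 0, 0], [0, 0, -6.74]],
    [-1, [0, 0, 0], [0, 0, -6.74]],
    [-1, [0, 0, 0], [0, 0, -6.74]]
  ]
}}

```text
time_s: 22.82
ee_pos: [0.5453, -0.0774, 0.1279]
eef_rot: [1.471, 2.775, 0.0]
force: [0.1, 0.8, -2.6]
finger_gap: 0.055
grip_force: 30.0
```

{"name": "send_rows", "arguments": {
  "increments": [
    [-1, [0, 0, 0], [0, 0, -6.74]],
    [-1, [0, 0, 0], [0, 0, -6.74]],
    [-1, [0, 0, 0], [0, 0, -6.74]],
    [-1, [0, 0, 0], [0, 0, -6.74]],
    [-1, [0, 0, 0], [0, 0, -6.74]],
    [-1, [0, 0, 0], [0, 0, -6.74]],
    [-1, [0, 0, 0], [0, 0, -6.74]],
    [-1, [0, 0, 0], [0, 0, -6.74]]
  ]
}}

```text
time_s: 23.48
ee_pos: [0.5451, -0.0773, 0.1275]
eef_rot: [0.054, 3.141, -0.0]
force: [-0.2, 0.4, -2.1]
finger_gap: 0.0552
grip_force: 30.0
```

{"name": "send_rows", "arguments": {
  "increments": [
    [-1, [0.0035, -0.0381, 0], [0, 0, 0]],
    [-1, [0.0035, -0.0381, 0], [0, 0, 0]],
    [-1, [0.0035, -0.0381, 0], [0, 0, 0]],
    [-1, [0.0035, -0.0381, 0], [0, 0, 0]],
    [-1, [0.0035, -0.0381, 0], [0, 0, 0]],
    [-1, [0.0035, -0.0381, 0], [0, 0, 0]],
    [-1, [0.0035, -0.0381, 0], [0, 0, 0]],
    [-1, [0, 0, 0], [0, 0, 0]]
  ]
}}

```text
time_s: 24.15
ee_pos: [0.5081, -0.3497, 0.1278]
eef_rot: [0.07, 3.14, -0.006]
force: [0.6, 0.5, -1.7]
finger_gap: 0.055
grip_force: 30.0
```

{"name": "send_rows", "arguments": {
  "increments": [
    [-1, [0, 0, 0], [0, 0, 0]],
    [-1, [0, 0, 0], [0, 0, 0]]
  ]
}}

```text
time_s: 24.32
ee_pos: [0.5097, -0.3427, 0.1271]
eef_rot: [-0.064, -3.141, -0.001]
force: [0.1, -0.1, -2.7]
finger_gap: 0.055
grip_force: 30.0
```

```bash
python3 - <<'E'
from h import *
s,R=state();print(s['time_s'],s['finger_gap'],s['grip_force'],s['force'])
z=s['ee_pos'][2]
p,r=dplate('wrist',.512,-.342,z+.003,.1,.05);print('held',r)
go(.5115,-.3435,.045,87.7)
cv2.imwrite('pics/w5.png',p[:,:,::-1])
E
```

```text
24.3167 0.05496986710271692 29.998222589492798 [ 0.09737797 -0.06045899 -2.68578809]
held [ 488.7 -339.4   86.5   82.3   -2.3]
at [ 0.51   -0.342   0.1271] yaw 87.72 tilt [-0.01  0.04] q6 -2.21 turn wz 0.02 shift mm [-1.6 -1.4 82.1] n 2.0
```

View pics/w5.png

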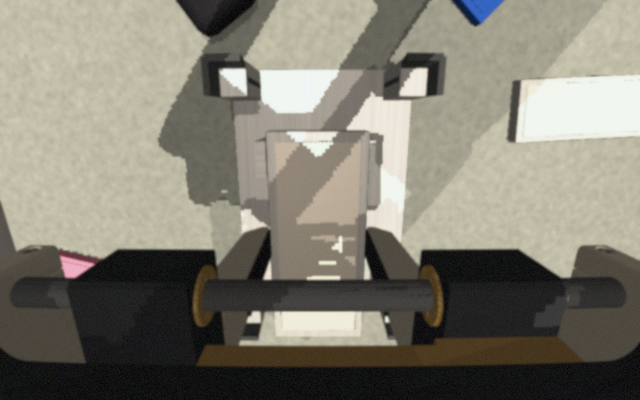

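Plate B is held square over the carrier (columns 268–368), as A was. I'm lowering it onto A.

{"name": "send_rows", "arguments": {
  "increments": [
    [-1, [-0.0016, -0.0014, 0.015], [0, 0, 0]],
    [-1, [0, 0, 0.03], [0, 0, 0]],
    [-1, [0, 0, 0.03], [0, 0, 0]],
    [-1, [0, 0, 0.01], [0, 0, 0]],
    [-1, [0, 0, 0.003], [0, 0, 0]],
    [-1, [0, 0, 0.001], [0, 0, 0]],
    [-1, [0, 0, 0], [0, 0, 0]],
    [-1, [0, 0, 0], [0, 0, 0]]
  ]
}}

```text
time_s: 25.03
ee_pos: [0.5129, -0.3451, 0.0405]
eef_rot: [0.062, 3.138, -0.003]
force: [0.1, -0.0, -1.6]
finger_gap: 0.0551
grip_force: 30.0
```

{"name": "send_rows", "arguments": {
  "increments": [
    [-1, [0, 0, 0.002], [0, 0, 0]],
    [-1, [0, 0, 0.001], [0, 0, 0]],
    [-1, [0, 0, 0.001], [0, 0, 0]],
    [-1, [0, 0, 0], [0, 0, 0]]
  ]
}}

```text
time_s: 25.37
ee_pos: [0.5114, -0.3444, 0.0342]
eef_rot: [0.063, 3.141, -0.0]
force: [-0.9, -0.2, -2.3]
finger_gap: 0.055
grip_force: 30.0
```

{"name": "send_rows", "arguments": {
  "increments": [
    [-1, [0, 0, 0.001], [0, 0, 0]],
    [-1, [0, 0, 0.001], [0, 0, 0]],
    [-1, [0, 0, 0], [0, 0, 0]]
  ]
}}

```text
time_s: 25.62
ee_pos: [0.5116, -0.3445, 0.0333]
eef_rot: [0.063, 3.141, -0.0]
force: [-3.2, 2.6, 6.8]
finger_gap: 0.0552
grip_force: 30.0
```

{"name": "send_rows", "arguments": {
  "increments": [
    [-1, [-0.001, 0, 0], [0, 0, 0]],
    [-1, [-0.001, 0, 0], [0, 0, 0]],
    [-1, [-0.001, 0, 0], [0, 0, 0]],
    [-1, [-0.001, 0, 0], [0, 0, 0]],
    [-1, [0, 0, 0], [0, 0, 0]]
  ]
}}

```text
time_s: 26.03
ee_pos: [0.5157, -0.3451, 0.0333]
eef_rot: [0.063, 3.141, -0.002]
force: [-3.0, 0.2, 6.3]
finger_gap: 0.0552
grip_force: 30.0
```

{"name": "send_rows", "arguments": {
  "increments": [
    [-1, [0, 0.001, 0], [0, 0, 0]],
    [-1, [0, 0.001, 0], [0, 0, 0]],
    [-1, [0, 0.001, 0], [0, 0, 0]],
    [-1, [0, 0.001, 0], [0, 0, 0]],
    [-1, [0, 0, 0], [0, 0, 0]]
  ]
}}

```text
time_s: 26.45
ee_pos: [0.5166, -0.3415, 0.0334]
eef_rot: [0.063, 3.139, -0.003]
force: [-0.1, -2.9, 5.4]
finger_gap: 0.055
grip_force: 30.0
```

{"name": "send_rows", "arguments": {
  "increments": [
    [-1, [-0.001, 0, -0.0005], [0, 0, 0]],
    [-1, [-0.001, 0, 0], [0, 0, 0]],
    [-1, [-0.0005, 0, 0], [0, 0, 0]],
    [-1, [0, 0, 0], [0, 0, 0]]
  ]
}}

```text
time_s: 26.78
ee_pos: [0.518, -0.3408, 0.0333]
eef_rot: [-0.063, -3.14, 0.0]
force: [-5.2, -1.6, 8.9]
finger_gap: 0.0551
grip_force: 30.0
```

{"name": "send_rows", "arguments": {
  "increments": [
    [-1, [0, 0.001, 0], [0, 0, 0]],
    [-1, [0, 0.001, 0], [0, 0, 0]],
    [-1, [0, 0.001, 0], [0, 0, 0]],
    [-1, [0, 0, 0], [0, 0, 0]]
  ]
}}

```text
time_s: 27.12
ee_pos: [0.5182, -0.3387, 0.0334]
eef_rot: [0.063, 3.141, -0.003]
force: [-3.4, -5.3, 6.5]
finger_gap: 0.0551
grip_force: 30.0
```

{"name": "send_rows", "arguments": {
  "increments": [
    [-1, [-0.001, 0.001, -0.0005], [0, 0, 0]],
    [-1, [-0.001, 0.0005, 0], [0, 0, 0]],
    [-1, [-0.0005, 0, 0], [0, 0, 0]],
    [-1, [0, 0, 0], [0, 0, 0]]
  ]
}}

```text
time_s: 27.45
ee_pos: [0.5184, -0.3378, 0.0333]
eef_rot: [-0.064, -3.137, 0.003]
force: [-13.2, -7.0, 9.4]
finger_gap: 0.0548
grip_force: 30.0
```

{"name": "send_rows", "arguments": {
  "increments": [
    [0.42, [0, 0, 0], [0, 0, 0]],
    [0.42, [0, 0, 0], [0, 0, 0]],
    [0.42, [0, 0, 0], [0, 0, 0]],
    [0.42, [0, 0, -0.005], [0, 0, 0]],
    [0.42, [0, 0, -0.02], [0, 0, 0]],
    [0.42, [0, 0, -0.03], [0, 0, 0]],
    [0.42, [0, 0, -0.03], [0, 0, 0]],
    [0.42, [0, 0, -0.025], [0, 0, 0]]
  ]
}}

```text
time_s: 28.12
ee_pos: [0.5213, -0.3358, 0.1453]
eef_rot: [0.062, 3.14, -0.0]
force: [0.1, 0.3, 0.4]
finger_gap: 0.0666
grip_force: 0.0
```

{"name": "send_rows", "arguments": {
  "increments": [
    [0.6, [0.0125, 0.0347, 0], [0, 0, 0]],
    [0.6, [0.0125, 0.0347, 0], [0, 0, 0]],
    [0.6, [0.0125, 0.0347, 0], [0, 0, 0]],
    [0.6, [0.0125, 0.0347, 0], [0, 0, 0]],
    [0.6, [0.0125, 0.0347, 0], [0, 0, 0]],
    [0.6, [0.0125, 0.0347, 0], [0, 0, 0]],
    [0.6, [0.0125, 0.0347, 0], [0, 0, 0]],
    [0.6, [0, 0, 0], [0, 0, 6.64]]
  ]
}}

```text
time_s: 28.78
ee_pos: [0.4413, -0.0846, 0.1429]
eef_rot: [-0.236, -3.131, -0.004]
force: [-0.7, -0.4, -0.2]
finger_gap: 0.074
grip_force: 0.0
```

{"name": "send_rows", "arguments": {
  "increments": [
    [0.6, [0, 0, 0], [0, 0, 6.64]],
    [0.6, [0, 0, 0], [0, 0, 6.64]],
    [0.6, [0, 0, 0], [0, 0, 6.64]],
    [0.6, [0, 0, 0], [0, 0, 6.64]],
    [0.6, [0, 0, 0], [0, 0, 6.64]],
    [0.6, [0, 0, 0], [0, 0, 6.64]],
    [0.6, [0, 0, 0], [0, 0, 6.64]],
    [0.6, [0, 0, 0], [0, 0, 6.64]]
  ]
}}

```text
time_s: 29.45
ee_pos: [0.4432, -0.0895, 0.1434]
eef_rot: [1.626, 2.688, 0.001]
force: [0.1, -0.8, 0.2]
finger_gap: 0.0745
grip_force: 0.0
```

{"name": "send_rows", "arguments": {
  "increments": [
    [0.6, [0, 0, 0], [0, 0, 6.64]],
    [0.6, [0, 0, 0], [0, 0, 6.64]],
    [0.6, [0, 0, 0], [0, 0, 6.64]],
    [0.6, [0, 0, 0], [0, 0, 6.64]],
    [0.6, [0, 0, 0], [0, 0, 0]],
    [0.6, [0, 0, 0], [0, 0, 0]]
  ]
}}

```text
time_s: 29.95
ee_pos: [0.4432, -0.0897, 0.1433]
eef_rot: [2.19, 2.253, 0.0]
force: [-1.0, 0.8, 0.8]
finger_gap: 0.0743
grip_force: 0.0
```

```bash
python3 - <<'E'
from h import *
s,R=state();print(s['time_s'],s['finger_gap'],s['force'],s['q'][5])
p,r=dplate('wrist',.440,-.092);print(r)
pt,m=dplate('top',.518,-.338,.036,.09,.05);print('in carrier',m)
p,d,cp,o=wplates('top')
for r in o:print('top',r)
go(.440,-.092,.008,1.4)
cv2.imwrite('pics/t3.png',p[:,:,::-1])
E
```

```text
29.95 0.0742910441836035 [-0.98219824  0.83970908  0.81263225] -0.3416317444952983
[438.1 -90.  128.4  55.7 -88.7]
in carrier [ 521.8 -334.7  130.9   67.6   -3.3]
at [ 0.4432 -0.0899  0.1433] yaw 1.57 tilt [0.01 0.  ] q6 -0.34 turn wz 0.17 shift mm [ -2.1  -3.2 135.3] n 3.2
```

View pics/t3.png

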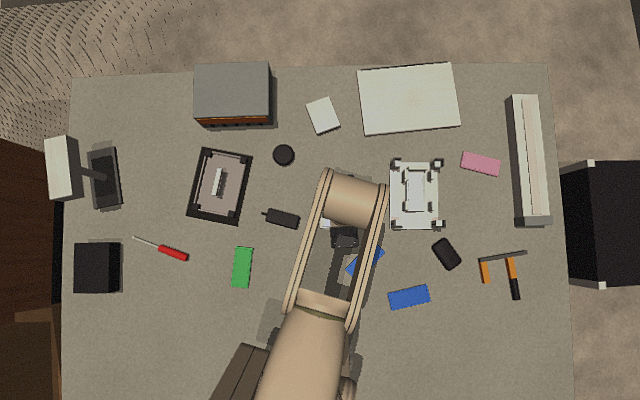

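The top view shows the tray on the mat at (220,185), two plates in the carrier at (415,190), plate C under the gripper and no fourth white plate anywhere. I'm gripping C.

{"name": "send_rows", "arguments": {
  "increments": [
    [0.6, [0, -0.004, 0.03], [0, 0, 0.15]],
    [0.6, [0, 0, 0.04], [0, 0, 0]],
    [0.6, [0, 0, 0.04], [0, 0, 0]],
    [0.6, [0, 0, 0.02], [0, 0, 0]],
    [0.6, [0, 0, 0.004], [0, 0, 0]],
    [0.6, [0, 0, 0.002], [0, 0, 0]],
    [-1, [0, 0, 0], [0, 0, 0]],
    [-1, [0, 0, 0], [0, 0, 0]]
  ]
}}

```text
time_s: 30.77
ee_pos: [0.4409, -0.0906, 0.0092]
eef_rot: [2.195, 2.244, 0.002]
force: [0.0, 0.2, 1.0]
finger_gap: 0.0651
grip_force: 0.0
```

{"name": "send_rows", "arguments": {
  "increments": [
    [-1, [0, 0, 0], [0, 0, 0]],
    [-1, [0, 0, 0], [0, 0, 0]],
    [-1, [0, 0, 0], [0, 0, 0]],
    [-1, [0, 0, 0], [0, 0, 0]],
    [-1, [0, 0, 0], [0, 0, 0]]
  ]
}}

```text
time_s: 31.18
ee_pos: [0.4407, -0.0906, 0.009]
eef_rot: [2.195, 2.243, 0.002]
force: [-1.2, 0.1, 7.4]
finger_gap: 0.0552
grip_force: 30.0
```

```bash
python3 - <<'E'
from h import *
s,R=state();print(s['time_s'],s['finger_gap'],s['grip_force'],s['force'])
go(.5115,-.3435,.14,87.7)
E
```

```text
31.1833 0.05521458373134663 30.006465017795563 [-1.24019779  0.10337565  7.41230666]
at [ 0.4407 -0.0906  0.009 ] yaw 1.24 tilt [ 0.17 -0.06] q6 -0.34 turn wz -86.46 shift mm [ -80.9 -249.8 -131. ] n 7.0
```

{"name": "send_rows", "arguments": {
  "increments": [
    [-1, [0, 0, -0.02], [0, 0, 0]],
    [-1, [0, 0, -0.035], [0, 0, 0]],
    [-1, [0, 0, -0.04], [0, 0, 0]],
    [-1, [0, 0, -0.035], [0, 0, -6.65]],
    [-1, [0, 0, 0], [0, 0, -6.65]],
    [-1, [0, 0, 0], [0, 0, -6.65]],
    [-1, [0, 0, 0], [0, 0, -6.65]],
    [-1, [0, 0, 0], [0, 0, -6.65]]
  ]
}}

```text
time_s: 31.85
ee_pos: [0.4394, -0.0901, 0.138]
eef_rot: [1.454, 2.783, 0.0]
force: [-0.3, 0.3, -1.4]
finger_gap: 0.0549
grip_force: 30.0
```

{"name": "send_rows", "arguments": {
  "increments": [
    [-1, [0, 0, 0], [0, 0, -6.65]],
    [-1, [0, 0, 0], [0, 0, -6.65]],
    [-1, [0, 0, 0], [0, 0, -6.65]],
    [-1, [0, 0, 0], [0, 0, -6.65]],
    [-1, [0, 0, 0], [0, 0, -6.65]],
    [-1, [0, 0, 0], [0, 0, -6.65]],
    [-1, [0, 0, 0], [0, 0, -6.65]],
    [-1, [0, 0, 0], [0, 0, -6.65]]
  ]
}}

```text
time_s: 32.52
ee_pos: [0.4392, -0.0901, 0.1376]
eef_rot: [0.054, 3.14, -0.0]
force: [0.1, -0.2, -1.6]
finger_gap: 0.0547
grip_force: 30.0
```

{"name": "send_rows", "arguments": {
  "increments": [
    [-1, [-0.0116, -0.0357, 0], [0, 0, 0]],
    [-1, [-0.0116, -0.0357, 0], [0, 0, 0]],
    [-1, [-0.0116, -0.0357, 0], [0, 0, 0]],
    [-1, [-0.0116, -0.0357, 0], [0, 0, 0]],
    [-1, [-0.0116, -0.0357, 0], [0, 0, 0]],
    [-1, [-0.0116, -0.0357, 0], [0, 0, 0]],
    [-1, [-0.0116, -0.0357, 0], [0, 0, 0]],
    [-1, [0, 0, 0], [0, 0, 0]]
  ]
}}

```text
time_s: 33.18
ee_pos: [0.5103, -0.349, 0.1363]
eef_rot: [-0.069, -3.141, 0.003]
force: [0.3, 0.1, -2.5]
finger_gap: 0.0551
grip_force: 30.0
```

{"name": "send_rows", "arguments": {
  "increments": [
    [-1, [0, 0, 0], [0, 0, 0]],
    [-1, [0, 0, 0], [0, 0, 0]],
    [-1, [0, 0, 0], [0, 0, 0]]
  ]
}}

```text
time_s: 33.43
ee_pos: [0.5101, -0.3421, 0.1374]
eef_rot: [0.062, 3.141, 0.0]
force: [0.8, -0.1, -1.4]
finger_gap: 0.055
grip_force: 30.0
```

```bash
python3 - <<'E'
from h import *
s,R=state();print(s['time_s'],s['finger_gap'],s['grip_force'],s['force'])
go(.5115,-.3445,.05,87.7)
E
```

```text
33.4333 0.05500171240099347 29.998672306537628 [ 0.84041417 -0.11250002 -1.38812053]
at [ 0.5101 -0.3421  0.1374] yaw 87.72 tilt [0.01 0.01] q6 -2.21 turn wz 0.02 shift mm [-1.5 -2.3 87.4] n 2.1
```

{"name": "send_rows", "arguments": {
  "increments": [
    [-1, [-0.0015, -0.0023, 0.015], [0, 0, 0]],
    [-1, [0, 0, 0.03], [0, 0, 0]],
    [-1, [0, 0, 0.03], [0, 0, 0]],
    [-1, [0, 0, 0.01], [0, 0, 0]],
    [-1, [0, 0, 0.002], [0, 0, 0]],
    [-1, [0, 0, 0.001], [0, 0, 0]],
    [-1, [0, 0, 0], [0, 0, 0]],
    [-1, [0, 0, 0], [0, 0, 0]]
  ]
}}

```text
time_s: 34.1
ee_pos: [0.5129, -0.3463, 0.0517]
eef_rot: [0.063, 3.138, -0.004]
force: [0.8, 0.0, -1.1]
finger_gap: 0.0549
grip_force: 30.0
```

{"name": "send_rows", "arguments": {
  "increments": [
    [-1, [0, 0, 0.0015], [0, 0, 0]],
    [-1, [0, 0, 0.0015], [0, 0, 0]],
    [-1, [0, 0, 0.001], [0, 0, 0]],
    [-1, [0, 0, 0], [0, 0, 0]]
  ]
}}

```text
time_s: 34.43
ee_pos: [0.5116, -0.3455, 0.0452]
eef_rot: [0.064, 3.141, -0.0]
force: [0.1, -0.8, -1.5]
finger_gap: 0.0551
grip_force: 30.0
```

{"name": "send_rows", "arguments": {
  "increments": [
    [-1, [0, 0, 0.001], [0, 0, 0]],
    [-1, [-0.001, 0, 0], [0, 0, 0]],
    [-1, [-0.001, 0, 0], [0, 0, 0]],
    [-1, [-0.001, 0, 0], [0, 0, 0]],
    [-1, [-0.001, 0, 0], [0, 0, 0]],
    [-1, [0, 0, 0], [0, 0, 0]]
  ]
}}

```text
time_s: 34.93
ee_pos: [0.5157, -0.3461, 0.0451]
eef_rot: [0.064, 3.141, -0.001]
force: [-3.7, 0.6, 5.7]
finger_gap: 0.0549
grip_force: 30.0
```

{"name": "send_rows", "arguments": {
  "increments": [
    [-1, [0, 0.001, 0], [0, 0, 0]],
    [-1, [0, 0.001, 0], [0, 0, 0]],
    [-1, [0, 0.001, 0], [0, 0, 0]],
    [-1, [0, 0.001, 0], [0, 0, 0]],
    [-1, [0, 0.001, 0], [0, 0, 0]],
    [-1, [0, 0, 0], [0, 0, 0]]
  ]
}}

```text
time_s: 35.43
ee_pos: [0.5165, -0.3412, 0.0451]
eef_rot: [0.064, 3.139, -0.003]
force: [-0.3, -3.6, 6.0]
finger_gap: 0.0549
grip_force: 30.0
```

{"name": "send_rows", "arguments": {
  "increments": [
    [-1, [-0.001, 0, 0], [0, 0, 0]],
    [-1, [-0.001, 0, 0], [0, 0, 0]],
    [-1, [-0.0005, 0, 0], [0, 0, 0]],
    [-1, [0, 0, 0], [0, 0, 0]]
  ]
}}

```text
time_s: 35.77
ee_pos: [0.518, -0.341, 0.045]
eef_rot: [-0.064, -3.14, 0.001]
force: [-5.6, -1.9, 10.7]
finger_gap: 0.0551
grip_force: 30.0
```

{"name": "send_rows", "arguments": {
  "increments": [
    [-1, [0, 0.001, 0], [0, 0, 0]],
    [-1, [0, 0.001, 0], [0, 0, 0]],
    [-1, [0, 0.001, 0], [0, 0, 0]],
    [-1, [0, 0, 0], [0, 0, 0]]
  ]
}}

```text
time_s: 36.1
ee_pos: [0.5182, -0.3391, 0.0451]
eef_rot: [0.064, 3.141, -0.004]
force: [-4.8, -6.0, 7.6]
finger_gap: 0.0552
grip_force: 30.0
```

{"name": "send_rows", "arguments": {
  "increments": [
    [-1, [-0.001, 0.001, -0.0005], [0, 0, 0]],
    [-1, [-0.001, 0.001, -0.0005], [0, 0, 0]],
    [-1, [-0.0005, 0.0005, 0], [0, 0, 0]],
    [-1, [0, 0, 0], [0, 0, 0]]
  ]
}}

```text
time_s: 36.43
ee_pos: [0.5184, -0.3372, 0.0451]
eef_rot: [-0.065, -3.137, 0.004]
force: [-12.5, -8.8, 7.4]
finger_gap: 0.0552
grip_force: 30.0
```

```bash
python3 - <<'E'
from h import *
s,R=state();print(s['ee_pos'],s['force'],s['ft_torque'],yaw(R))
E
```

```text
[ 0.51840226 -0.3372386   0.04512605] [-12.53083347  -8.84201269   7.38223697] [-1.43751172  2.28253384 -0.08397493] 87.63456611994899
```

{"name": "send_rows", "arguments": {
  "increments": [
    [0.42, [0, 0, 0], [0, 0, 0]],
    [0.42, [0, 0, 0], [0, 0, 0]],
    [0.42, [0, 0, 0], [0, 0, 0]],
    [0.42, [0, 0, -0.005], [0, 0, 0]],
    [0.42, [0, 0, -0.02], [0, 0, 0]],
    [0.42, [0, 0, -0.035], [0, 0, 0]],
    [0.42, [0, 0, -0.035], [0, 0, 0]],
    [0.42, [0, 0, -0.04], [0, 0, 0]]
  ]
}}

```text
time_s: 37.1
ee_pos: [0.5202, -0.334, 0.1802]
eef_rot: [-0.063, -3.139, -0.003]
force: [0.6, -0.1, -0.2]
finger_gap: 0.0659
grip_force: 0.0
```

{"name": "send_rows", "arguments": {
  "increments": [
    [0.42, [-0.036, 0, -0.02], [0, 0, 0]],
    [0.42, [-0.036, 0, -0.02], [0, 0, 0]],
    [0.42, [-0.036, 0, -0.02], [0, 0, 0]],
    [0.42, [-0.022, 0, 0], [0, 0, 0]],
    [0.42, [0, 0, 0], [0, 0, 0]],
    [0.42, [0, 0, 0], [0, 0, 0]]
  ]
}}

```text
time_s: 37.6
ee_pos: [0.6517, -0.3396, 0.2391]
eef_rot: [-0.061, -3.14, -0.001]
force: [-0.3, 0.3, -0.4]
finger_gap: 0.066
grip_force: 0.0
```

```bash
python3 - <<'E'
from h import *
s,R=state();print(s['time_s'],s['ee_pos'],s['finger_gap'])
cp=optics.camera_params('wrist');p,d=optics.get_image('wrist')
c=np.array([.5061,-.3385]);a=np.radians(-2.2);C=np.array([[np.cos(a),-np.sin(a)],[np.sin(a),np.cos(a)]])
q=p.copy()
for z in(.048,.024):
    X=np.array([[76,30],[76,-26],[-54,-26],[-54,30]])/1000@C.T+c
    cv2.polylines(q,[proj(cp,np.c_[X,np.full(4,z)]).round().astype(int)],True,(255,0,0) if z>.03 else (0,0,255),1)
P,u,v=cloud(cp,d)
m=(abs(P[:,2]-.048)<.005)&(abs(P[:,0]-.517)<.1)&(abs(P[:,1]+.338)<.045)
M=np.zeros(d.shape,bool);M[v[m],u[m]]=1
print('wrist top plate',rect(cp,M,.048))
u0,v0=proj(cp,[[.506,-.338,.03]])[0].astype(int)
x0,y0=max(0,u0-130),max(0,v0-110)
cv2.imwrite('pics/w6.png',np.hstack([cv2.resize(i[y0:y0+200,x0:x0+200,::-1],None,fx=2,fy=2,interpolation=cv2.INTER_CUBIC) for i in(p,q)]))
print(cv2.contourArea(np.float32([[0,0],[1,0],[1,1]])))
E
```

```text
37.6 [ 0.65165322 -0.33962037  0.23912981] 0.06600109199884092
wrist top plate [ 521.5 -330.9  123.8   66.8   -2.2]
0.5
```

View pics/w6.png

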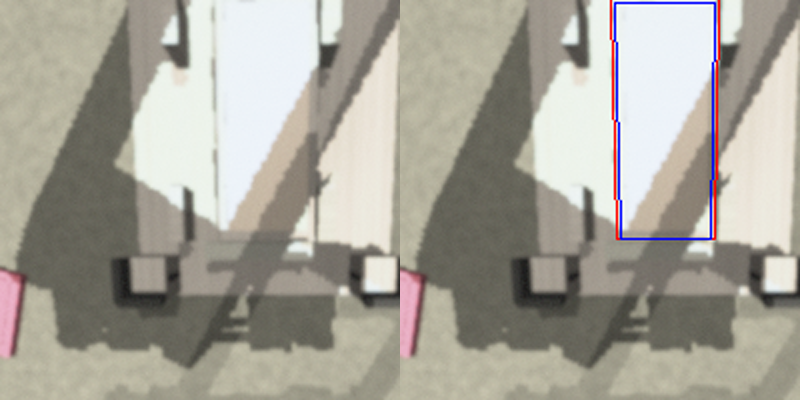

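The stack is aligned: its edges match the projected outline of plates touching both fences to within a pixel, and the pink plate at left is untouched. I'm fetching the tray.

{"name": "send_rows", "arguments": {
  "increments": [
    [0.42, [0, 0, 0], [0, 0, 5.35]],
    [0.42, [0, 0, 0], [0, 0, 5.35]],
    [0.42, [0.0143, 0.0375, 0], [0, 0, 0]],
    [0.42, [0.0143, 0.0375, 0], [0, 0, 0]],
    [0.42, [0.0143, 0.0375, 0], [0, 0, 0]],
    [0.42, [0.0143, 0.0375, 0], [0, 0, 0]],
    [0.42, [0.0143, 0.0375, 0], [0, 0, 0]],
    [0.42, [0.0143, 0.0375, 0], [0, 0, 0]]
  ]
}}

```text
time_s: 38.32
ee_pos: [0.6158, -0.1007, 0.2399]
eef_rot: [-0.358, -3.121, -0.0]
force: [0.7, 0.4, -0.1]
finger_gap: 0.0665
grip_force: 0.0
```

{"name": "send_rows", "arguments": {
  "increments": [
    [0.42, [0.0143, 0.0375, 0], [0, 0, 0]],
    [0.42, [0.0143, 0.0375, 0], [0, 0, 0]],
    [0.42, [0.0143, 0.0375, 0], [0, 0, 0]],
    [0.42, [0.0143, 0.0375, 0], [0, 0, 0]],
    [0.42, [0.0143, 0.0375, 0], [0, 0, 0]],
    [0.42, [0.0143, 0.0375, 0], [0, 0, 0]],
    [0.42, [0.0143, 0.0375, 0], [0, 0, 0]],
    [0.42, [0.0143, 0.0375, 0], [0, 0, 0]]
  ]
}}

```text
time_s: 38.98
ee_pos: [0.5723, 0.2169, 0.2401]
eef_rot: [-0.357, -3.121, 0.0]
force: [1.2, -0.9, -0.7]
finger_gap: 0.0661
grip_force: 0.0
```

{"name": "send_rows", "arguments": {
  "increments": [
    [0.42, [0.0143, 0.0375, 0.02], [0, 0, 0]],
    [0.42, [0.0143, 0.0375, 0.02], [0, 0, 0]],
    [0.42, [0, 0, 0.03], [0, 0, 0]],
    [0.42, [0, 0, 0.03], [0, 0, 0]],
    [0.42, [0, 0, 0], [0, 0, 0]],
    [0.42, [0, 0, 0], [0, 0, 0]]
  ]
}}

```text
time_s: 39.48
ee_pos: [0.5615, 0.2885, 0.141]
eef_rot: [-0.356, -3.117, 0.004]
force: [0.4, -0.9, 1.1]
finger_gap: 0.0657
grip_force: 0.0
```

```bash
python3 - <<'E'
from h import *
s,R=state();print(s['time_s'],s['q'][5])
cp=optics.camera_params('wrist');p,d=optics.get_image('wrist')
P,u,v=cloud(cp,d)
m=(abs(P[:,2]-.061)<.006)&(abs(P[:,0]-.5635)<.07)&(abs(P[:,1]-.297)<.04)
M=np.zeros(d.shape,bool);M[v[m],u[m]]=1
print('handle',rect(cp,M,.061))
go(.5635,.2969,.038,77)
pt,m=dplate('top',.517,-.338,.048,.1,.045);print('stack top',m)
p,d,cp,o=wplates('top')
for r in o:print(r)
cv2.imwrite('pics/t4.png',cv2.resize(pt[120:320,200:470,::-1],None,fx=2.9,fy=2.9,interpolation=cv2.INTER_CUBIC))
E
```

```text
39.4833 -0.9497020674380026
handle [563.  298.1  88.1  15.4 -13. ]
at [0.5634 0.289  0.1436] yaw 76.93 tilt [-0.04 -0.02] q6 -0.95 turn wz -0.07 shift mm [  1.6   7.7 105.6] n 2.5
stack top [ 520.5 -338.2  128.7   57.8   -1.8]
[ 796.3 -717.1  118.7   45.2  -15.2]
```

View pics/t4.png

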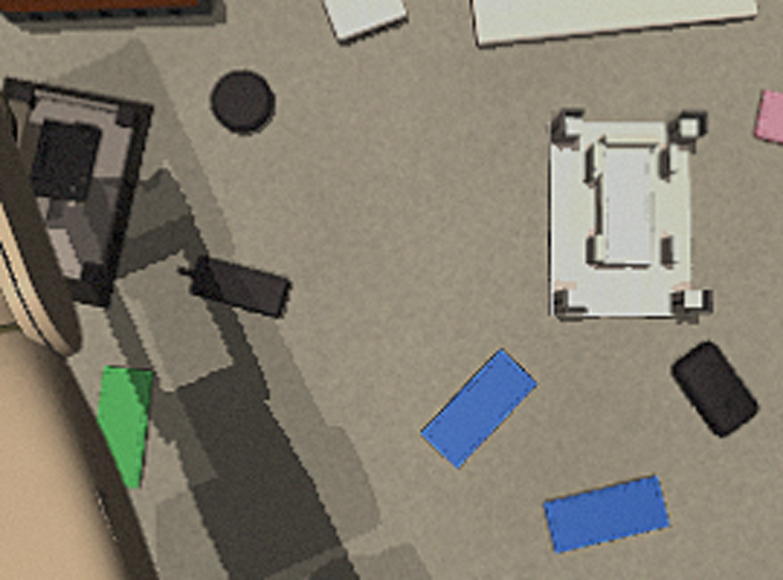

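The top view shows the plates stacked against the end fence and the left (side) fence pieces at (625,205), and no plates left on the table apart from the coloured ones. I'm gripping the tray.

{"name": "send_rows", "arguments": {
  "increments": [
    [0.42, [0.001, 0.008, 0.02], [0, 0, 0]],
    [0.42, [0, 0, 0.04], [0, 0, 0]],
    [0.42, [0, 0, 0.035], [0, 0, 0]],
    [0.42, [0, 0, 0.01], [0, 0, 0]],
    [-1, [0, 0, 0], [0, 0, 0]],
    [-1, [0, 0, 0], [0, 0, 0]],
    [-1, [0, 0, 0], [0, 0, 0]],
    [-1, [0, 0, 0], [0, 0, 0]]
  ]
}}

```text
time_s: 40.3
ee_pos: [0.5671, 0.2988, 0.0416]
eef_rot: [0.356, 3.117, 0.004]
force: [-0.6, 0.0, -0.3]
finger_gap: 0.0437
grip_force: 0.0
```

{"name": "send_rows", "arguments": {
  "increments": [
    [-1, [0, 0, 0], [0, 0, 0]],
    [-1, [0, 0, 0], [0, 0, 0]],
    [-1, [0, 0, 0], [0, 0, 0]],
    [-1, [0, 0, 0], [0, 0, 0]],
    [-1, [0, 0, 0], [0, 0, 0]],
    [-1, [0, 0, 0], [0, 0, 0]],
    [-1, [0, 0, 0], [0, 0, 0]],
    [-1, [0, 0, 0], [0, 0, 0]]
  ]
}}

```text
time_s: 40.97
ee_pos: [0.5648, 0.2978, 0.0384]
eef_rot: [0.356, 3.121, -0.0]
force: [-1.7, -1.5, 4.5]
finger_gap: 0.0157
grip_force: 30.0
```

```bash
python3 - <<'E'
from h import *
s,R=state();print(s['time_s'],s['finger_gap'],s['grip_force'],s['force'])
go(.506,-.3396,.1045,87.8)
E
```

```text
40.9667 0.015669562369196192 30.00116765499115 [-1.69935995 -1.46279382  4.48461236]
at [0.5648 0.2978 0.0384] yaw 76.98 tilt [ 0.01 -0.01] q6 -0.94 turn wz -10.82 shift mm [  34.3 -639.2  -66.1] n 15.4
```

{"name": "send_rows", "arguments": {
  "increments": [
    [-1, [0, 0, -0.015], [0, 0, 0]],
    [-1, [0, 0, -0.035], [0, 0, 0]],
    [-1, [0, 0, -0.035], [0, 0, 0]],
    [-1, [0, 0, -0.035], [0, 0, 0]],
    [-1, [0, 0, -0.035], [0, 0, -3.6]],
    [-1, [0, 0, 0], [0, 0, -3.6]],
    [-1, [0, 0, 0], [0, 0, -3.6]],
    [-1, [0.0011, -0.019, 0], [0, 0, 0]]
  ]
}}

```text
time_s: 41.63
ee_pos: [0.5625, 0.2816, 0.1927]
eef_rot: [-0.051, -3.141, -0.003]
force: [0.5, 0.1, -3.7]
finger_gap: 0.0158
grip_force: 30.0
```

{"name": "send_rows", "arguments": {
  "increments": [
    [-1, [0.002, -0.0376, 0], [0, 0, 0]],
    [-1, [0.002, -0.0376, 0], [0, 0, 0]],
    [-1, [0.002, -0.0376, 0], [0, 0, 0]],
    [-1, [0.002, -0.0376, 0], [0, 0, 0]],
    [-1, [0.002, -0.0376, 0], [0, 0, 0]],
    [-1, [0.002, -0.0376, 0], [0, 0, 0]],
    [-1, [0.002, -0.0376, 0], [0, 0, 0]],
    [-1, [0.002, -0.0376, 0], [0, 0, 0]]
  ]
}}

```text
time_s: 42.3
ee_pos: [0.534, -0.0223, 0.1917]
eef_rot: [-0.06, -3.139, -0.001]
force: [0.9, 0.6, -4.8]
finger_gap: 0.0155
grip_force: 30.0
```

{"name": "send_rows", "arguments": {
  "increments": [
    [-1, [0.002, -0.0376, 0], [0, 0, 0]],
    [-1, [0.002, -0.0376, 0], [0, 0, 0]],
    [-1, [0.002, -0.0376, 0], [0, 0, 0]],
    [-1, [0.002, -0.0376, 0], [0, 0, 0]],
    [-1, [0.002, -0.0376, 0], [0, 0, 0]],
    [-1, [0, 0, 0], [0, 0, 0]],
    [-1, [0, 0, 0], [0, 0, 0]],
    [-1, [0, 0, 0], [0, 0, 0]]
  ]
}}

```text
time_s: 42.97
ee_pos: [0.5174, -0.2078, 0.1918]
eef_rot: [-0.062, -3.139, -0.003]
force: [-0.3, 0.8, -3.9]
finger_gap: 0.0159
grip_force: 30.0
```

```bash
python3 - <<'E'
from h import *
s,R=state();print(s['time_s'],s['finger_gap'],s['force'],s['q'][5])
go(.5071,-.3394,.13,87.8)
pt,m=dplate('top',.517,-.338,.048,.1,.045);print('stack top',m)
cv2.imwrite('pics/t5.png',cv2.resize(pt[140:250,340:470,::-1],None,fx=5,fy=5,interpolation=cv2.INTER_CUBIC))
E
```

```text
42.9667 0.015906591070138115 [-0.28428418  0.75091448 -3.87199504] -2.005692675160976
at [ 0.5174 -0.2078  0.1918] yaw 87.73 tilt [-0.09  0.1 ] q6 -2.01 turn wz -0.07 shift mm [   5.3 -131.9   61.8] n 3.5
stack top [ 485.1 -329.9   57.4   42.    -1.7]
```

View pics/t5.png

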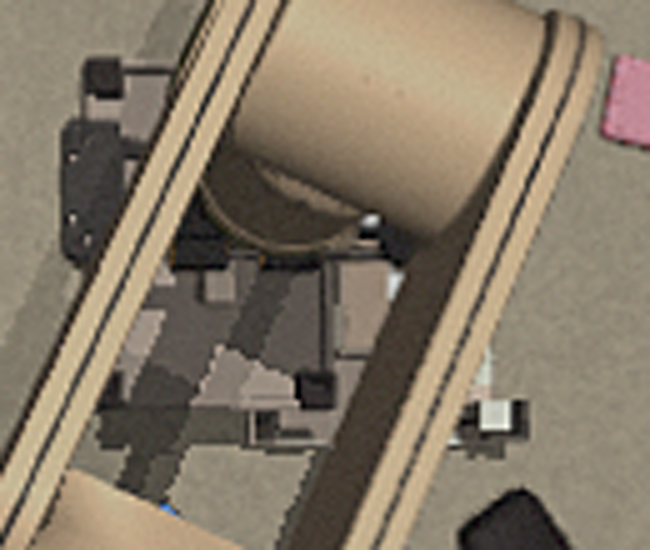

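The arm hides most of the carrier, but the visible bit of the stack at (365,310) is still in place. I'm moving the tray over the posts.

{"name": "send_rows", "arguments": {
  "increments": [
    [-1, [0.0013, -0.033, 0], [0, 0, 0]],
    [-1, [0.0013, -0.033, 0], [0, 0, 0]],
    [-1, [0.0013, -0.033, 0.02], [0, 0, 0]],
    [-1, [0.0013, -0.033, 0.02], [0, 0, 0]],
    [-1, [0, 0, 0], [0, 0, 0]],
    [-1, [0, 0, 0], [0, 0, 0]],
    [-1, [0, 0, 0], [0, 0, 0]]
  ]
}}

```text
time_s: 43.6
ee_pos: [0.5081, -0.3386, 0.1525]
eef_rot: [-0.059, -3.14, -0.002]
force: [0.8, 0.5, -3.9]
finger_gap: 0.016
grip_force: 30.0
```

```bash
python3 - <<'E'
from h import *
go(.5071,-.3394,.105,87.8)
pt,d=optics.get_image('side');cp=optics.camera_params('side')
u,v=proj(cp,[[.51,-.338,.06]])[0].astype(int)
cv2.imwrite('pics/s5.png',cv2.resize(pt[v-60:v+50,u-70:u+70,::-1],None,fx=5,fy=5,interpolation=cv2.INTER_CUBIC))
E
```

```text
at [ 0.5081 -0.3386  0.1525] yaw 87.85 tilt [-0.03  0.07] q6 -2.21 turn wz 0.05 shift mm [ 0.9 -0.9 47.5] n 1.1
```

View pics/s5.png

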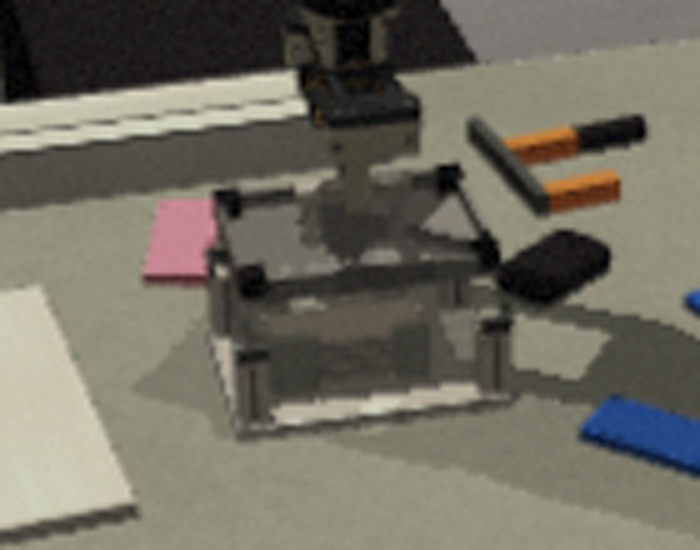

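The tray is level above the posts and its corners line up with them, so I'm lowering it.

{"name": "send_rows", "arguments": {
  "increments": [
    [-1, [0.0009, -0.0007, 0.01], [0, 0, 0]],
    [-1, [0, 0, 0.015], [0, 0, 0]],
    [-1, [0, 0, 0.008], [0, 0, 0]],
    [-1, [0, 0, 0.003], [0, 0, 0]],
    [-1, [0, 0, 0], [0, 0, 0]],
    [-1, [0, 0, 0], [0, 0, 0]]
  ]
}}

```text
time_s: 44.15
ee_pos: [0.5069, -0.3405, 0.1173]
eef_rot: [0.06, 3.141, -0.0]
force: [-0.2, -0.1, -4.4]
finger_gap: 0.0156
grip_force: 30.0
```

{"name": "send_rows", "arguments": {
  "increments": [
    [-1, [0, 0, 0.003], [0, 0, 0]],
    [-1, [0, 0, 0.002], [0, 0, 0]],
    [-1, [0, 0, 0.002], [0, 0, 0]],
    [-1, [0, 0, 0.001], [0, 0, 0]],
    [-1, [0, 0, 0], [0, 0, 0]]
  ]
}}

```text
time_s: 44.57
ee_pos: [0.5066, -0.3407, 0.1086]
eef_rot: [-0.061, -3.141, -0.001]
force: [-0.3, 0.5, -4.7]
finger_gap: 0.0161
grip_force: 30.0
```

{"name": "send_rows", "arguments": {
  "increments": [
    [-1, [0, 0.0005, 0.001], [0, 0, 0]],
    [-1, [0, 0.0005, 0.001], [0, 0, 0]],
    [-1, [0, 0, 0.001], [0, 0, 0]],
    [-1, [0, 0, 0.001], [0, 0, 0]],
    [-1, [0, 0, 0], [0, 0, 0]]
  ]
}}

```text
time_s: 44.98
ee_pos: [0.5069, -0.34, 0.1057]
eef_rot: [0.061, 3.141, -0.001]
force: [-1.9, 0.3, 1.9]
finger_gap: 0.016
grip_force: 30.0
```

```bash
python3 - <<'E'
from h import *
s,R=state();print(s['ee_pos'],s['force'],s['ft_torque'])
E
```

```text
[ 0.50689004 -0.33995587  0.10566247] [-1.91575941  0.34736446  1.85432126] [0.36287599 0.37298632 0.03254388]
```

{"name": "send_rows", "arguments": {
  "increments": [
    [-1, [0, 0, 0.001], [0, 0, 0]],
    [-1, [0, 0, 0], [0, 0, 0]]
  ]
}}

```text
time_s: 45.15
ee_pos: [0.5069, -0.34, 0.1056]
eef_rot: [0.061, 3.141, -0.001]
force: [-5.3, 2.6, 8.4]
finger_gap: 0.0155
grip_force: 30.0
```

{"name": "send_rows", "arguments": {
  "increments": [
    [0.2, [0, 0, 0], [0, 0, 0]],
    [0.2, [0, 0, 0], [0, 0, 0]],
    [0.2, [0, 0, 0], [0, 0, 0]],
    [0.2, [0, 0, 0], [0, 0, 0]],
    [0.2, [0, 0, -0.01], [0, 0, 0]],
    [0.2, [0, 0, -0.03], [0, 0, 0]],
    [0.2, [0, 0, -0.04], [0, 0, 0]],
    [0.2, [0, 0, -0.04], [0, 0, 0]]
  ]
}}

```text
time_s: 45.82
ee_pos: [0.506, -0.3391, 0.2247]
eef_rot: [-0.061, -3.139, -0.002]
force: [0.9, -1.0, 0.1]
finger_gap: 0.0557
grip_force: 0.0
```

{"name": "send_rows", "arguments": {
  "increments": [
    [0.2, [-0.036, 0, 0], [0, 0, 0]],
    [0.2, [-0.036, 0, 0], [0, 0, 0]],
    [0.2, [-0.036, 0, 0], [0, 0, 0]],
    [0.2, [0, 0, 0], [0, 0, 0]],
    [0.2, [0, 0, 0], [0, 0, 0]]
  ]
}}

```text
time_s: 46.23
ee_pos: [0.6156, -0.3432, 0.222]
eef_rot: [-0.058, -3.139, -0.003]
force: [-0.6, -0.3, -0.8]
finger_gap: 0.0557
grip_force: 0.0
```

```bash
python3 - <<'E'
from h import *
s,R=state();print(s['time_s'],s['ee_pos'])
cp=optics.camera_params('wrist');p,d=optics.get_image('wrist')
P,u,v=cloud(cp,d)
for n,z,w,l in(('handle',.128,.08,.04),('rim+',.089,.14,.1)):
    m=(abs(P[:,2]-z)<.005)&(abs(P[:,0]-.506)<w)&(abs(P[:,1]+.339)<l)
    M=np.zeros(d.shape,bool);M[v[m],u[m]]=1
    print(n,rect(cp,M,z),np.median(P[m][:,2]))
# floor levelness
m=(abs(P[:,2]-.076)<.006)&(abs(P[:,0]-.5)<.085)&(abs(P[:,1]+.339)<.055)
A=np.c_[P[m][:,:2]-[.506,-.339],np.ones(m.sum())];print('floor plane',np.linalg.lstsq(A,P[m][:,2],rcond=None)[0].round(4),m.sum())
pt,d=optics.get_image('side');cs=optics.camera_params('side')
a,b=proj(cs,[[.51,-.338,.06]])[0].astype(int)
i1=cv2.resize(p[:300,120:520,::-1],(400,300));i2=cv2.resize(pt[b-50:b+40,a-60:a+60,::-1],(400,300),interpolation=cv2.INTER_CUBIC)
cv2.imwrite('pics/f1.png',np.hstack([i1,i2]))
E
```

```text
46.2333 [ 0.61561473 -0.34319406  0.22200376]
handle [ 506.8 -338.9   88.7   15.8   -2. ] 0.12712216233320212
rim+ [ 524.9 -339.6  164.9  142.3   -2.1] 0.0893534450929327
floor plane [ 0.0013 -0.0006  0.0753] 15444
```

View pics/f1.png

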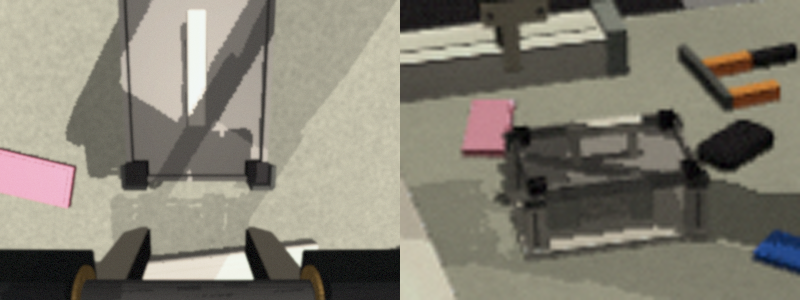

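The tray is seated inside all four lips, and its floor is level at z≈0.075. Last, I'll check the stack under the tray with the side and top depth.

```bash
python3 - <<'E'
from h import *
c=np.array([.5064,-.3388]);a=np.radians(-2.15);C=np.array([[np.cos(a),-np.sin(a)],[np.sin(a),np.cos(a)]])
p,d=optics.get_image('side');cp=optics.camera_params('side');print('cam',(-cp['R'].T@cp['t']).round(2))
P,u,v=cloud(cp,d);Q=np.c_[(P[:,:2]-c)@C,P[:,2]]*1000
m=(abs(Q[:,0])<84)&(abs(Q[:,1])<60)&(Q[:,2]>16)&(Q[:,2]<55)
H,xe,ye=np.histogram2d(Q[m][:,0],Q[m][:,1],bins=[np.arange(-84,86,12),np.arange(-60,62,6)])
print('y cols',ye[:-1].astype(int))
for i in range(len(H)):print(int(xe[i]),H[i].astype(int))
f=m&(Q[:,0]>-22)&(Q[:,0]<44)&(Q[:,1]>15)
for z in(18,24,30,36,42):
    g=f&(abs(Q[:,2]-z)<3);print(z,g.sum(),np.median(Q[g][:,1]).round(1) if g.sum() else None)
q=p[v.min():,:]
b=proj(cp,[[.51,-.33,.04]])[0].astype(int)
cv2.imwrite('pics/f2.png',cv2.resize(np.clip(p[b[1]-28:b[1]+22,b[0]-40:b[0]+40,::-1].astype(float)*1.8,0,255).astype(np.uint8),None,fx=9,fy=9,interpolation=cv2.INTER_CUBIC))
E
```

```text
cam [0.9  1.37 1.14]
y cols [-60 -54 -48 -42 -36 -30 -24 -18 -12  -6   0   6  12  18  24  30  36  42
  48  54]
-84 [0 0 0 0 0 0 0 0 0 0 0 0 0 0 0 0 0 0 0 2]
-72 [0 0 0 0 0 0 0 0 0 0 0 1 0 0 0 0 0 0 0 0]
-60 [0 0 0 0 0 0 0 0 0 0 0 0 0 0 0 1 0 0 0 0]
-48 [ 0  0  0  0  0  0  0  0  0  0  0  0  0  0  1  3  7 11  1  0]
-36 [0 0 0 0 0 0 0 0 0 0 0 0 0 0 1 5 9 5 1 0]
-24 [0 0 0 0 0 0 0 0 0 0 0 0 0 4 8 3 4 3 0 0]
-12 [0 0 0 0 0 0 0 0 0 0 0 0 0 1 8 6 1 0 0 0]
0 [ 0  0  0  0  0  0  0  0  0  0  0  0  0  0  6 10  1  0  1  0]
12 [0 0 0 0 0 0 0 0 0 0 0 0 0 2 7 9 0 0 0 0]
24 [0 0 0 0 0 0 0 0 0 0 0 0 0 0 6 4 2 0 0 0]
36 [0 0 0 0 0 0 0 0 0 0 0 0 0 0 0 5 9 3 1 1]
48 [0 0 0 0 0 0 0 0 0 0 0 0 0 0 0 3 9 9 2 0]
60 [ 0  0  0  0  0  0  0  0  0  0  0  0  0  0  0  2 11  8  1  0]
72 [0 0 0 0 0 0 0 0 0 0 0 0 0 0 2 3 8 5 0 0]
18 16 31.5
24 21 29.7
30 18 29.3
36 25 29.8
42 13 32.3
```

View pics/f2.png

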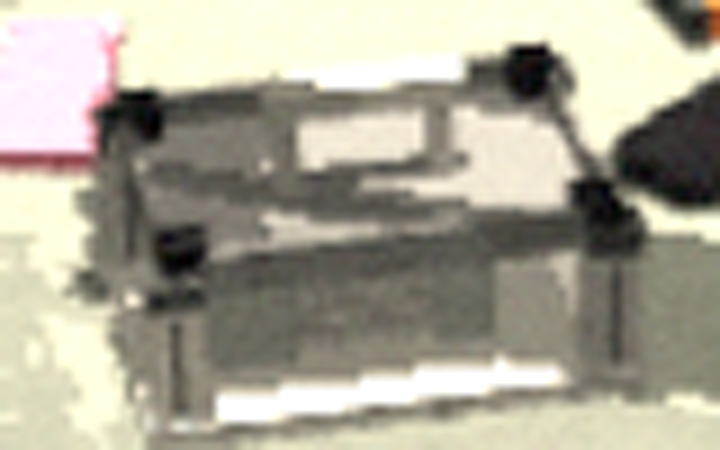

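The tray is level. In the fence gap, all plate layers (z 18–42 mm) lie at y≈30 mm, the side-fence face. Nothing sticks out past the open −x end. I'm handing the job in.

```bash
python3 -c "
from station import ctrl
print(ctrl.sign_off())"
```

```text
the job is handed in; nothing more can be done
None
```

I handed the job in at about 46 s: the three white plates are stacked against both fences and the tray is back on all four posts, level in the last depth check; the sign-off returned no verdict.

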